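# Put the watches away and snap the watch box shut

### The arm

A 6-joint arm with a two-finger parallel gripper is mounted at the origin on the work surface. World frame = base frame: x ahead of the robot, y to its left, z up, the work surface at z = 0. Lengths are in m, angles in rad, forces in N, time in s.
With the tool pointing down it reaches from about 0.325 to 0.875 m from the base axis. Payload 4.4 kg.
Tool frame: the origin (TCP) lies on the mounting face of the last link; the fingertips stand 173 mm ahead of it and the grasp point (between the pads) lies 155 mm ahead of it; z points along the fingers, y is the direction in which the jaws open and shut (so a half turn about z gives the same grasp; the last joint's range is limited). The gripper opens to 85 mm and grips with 20 to 120 N. Pads are 22 mm wide; open, the fingers measure 114 mm over their backs; the gripper's body (76 mm by 85 mm) begins 54 mm behind the grasp point. The pads swing forward as they close: fully open they stand 13 mm farther back than shut.
Start: joints at [-1.278, 0.207, 1.542, -0, 1.393, -0.15], TCP at [0.246, -0.52, 0.405] pointing down, gripper open.
Joint ranges: [-2.73, 2.73], [-0.86, 2.22], [0.23, 2.46], [-1.11, 4.25], [0.08, 2.63], [-2.82, 2.82]. Speed limits (rad/s): [2.79, 2.79, 3.14, 3.14, 3.14, 3.14].

### API

Orientations are given as a rotation vector (axis times angle).
In Python, from bench import arm gives the robot as it stands.
- The arm moves only by the shell command python3 -m handwheel 'ROWS' [OPENING] [FORCE]. ROWS is JSON, a list of rows, each an object with "xyz": the shift along the tool's x, y, z in mm, a list of three; "twist": the turn about the tool's z in degrees. A call has 1 to 5 rows; each row shifts and turns the commanded pose from where the row before left it, along the tool's axes as they then stand; what a row does not reach is not made up. A row lasts 1/12 s, in which the tool goes at most 41.7 mm and 7.16 degrees, less where a joint would pass 70% of its speed; a pose out of reach is approached as far as the arm can. A call with a gripper value outside its range is refused whole. OPENING is the finger opening in mm, from 0 to 85.4, set as the call begins (- or left out, the last holds). The fingers move at their own pace and stop on an object; FORCE is the grip in N (left out, the last holds). Time passes only in rows, so rows that do not move let the fingers close. It gives the time, the measured TCP pose, the force and the opening at its end, in the units of the state.
- arm.get_obs(): the state, without advancing time (a new reading comes with each control period).
- arm.capture(name): name is "side" or "top" or "wrist"; returns the picture (400x640x3 uint8, red, green, blue); there is no depth.
- arm.camera_info(name): a dict with "fov_y" (degrees; the focal length in pixels is half the picture's height over the tangent of half this angle, whatever the lens; pixels are square), "cx", "cy" (the principal point, pixels), "k1" (the pictures are not rectified: a ray, as slopes to the right and down, at radius r is drawn at 1 + k1 r^2 times it, then the intrinsics apply), "camera_from_world" (4x4, takes a point from world to camera coordinates). Camera axes: x right, y down, z forward; pixel columns grow to the right and rows downward; lengths in m; the calibration is good to about 2 mm. A picture is of the moment at which its call begins: read the wrist's pose just before it. camera_info takes no time and is no camera call; for the wrist camera it gives the pose at the moment of the call.
- arm.hand_in(): hands the job in, once; it reports no verdict.
The state is a dict: "time_s": time; "qpos": joint angles; "dq": joint speeds; "joint_efforts": joint torques, N m; "ee_pos": TCP position; "eef_rot": TCP orientation; "force": force on the tool from outside, world axes, zero at the start; "torque": the same for the moment, N m; "finger_gap": opening from 0.0 (shut) to 1.0 (fully open).
Only numpy, scipy, OpenCV 4.12 (cv2) and the standard library are available. Lean on these libraries where they do the work, as an engineer would, in place of code of your own. Each camera call takes 0.05 s, during which the arm holds its last target.

### The job

Put the watches away: press in the catch button of the watch box so that its sprung lid pops fully open, set every watch on the dresser gently down, dial up, in a well of its own, and lay the aluminium cufflink plate flat on the bare deck just in front of its shallow recess and slide it back until it drops in flush. Then push the lid down until it snaps shut and stays shut, and leave the other things on the dresser where they are.

Things in the scene. Friction and masses are not known exactly. Their poses are not given: they have to be found in the camera images.
- watchbox: dark brown leatherette-look watch box, fixed: base 160 mm deep (x), 276 wide (y), 48 high, shut lid 34 mm more. Origin: centre of its underside; x points from the front (catch button) to the rear (lid hinge), z up. The base's top is a flat deck 48 mm above the dresser, with three wells and one shallow recess in it
- lid (a joint): lid angle: 0 shut, 1.6 (stop) open, upright behind the base. A spring always pushes it open (2 to 7 N at the front edge to push it down); only the catch holds it shut (it then reads under 0.015). Hollow, 160 mm deep, 276 wide, 34 high to its flat outer top, walls 5; hinge line at the base's rear top edge, 80 mm behind the box's origin, 48 mm up
- catch (a joint): travel of the push-button catch: 0 out, 0.006 fully in. Somewhere between 0.002 and 0.0045 its pawl leaves the lid's bar and the lid springs open. Spring 2 N at rest, 5 N fully in. Pushing the lid right down wedges the pawl aside and it snaps back over the bar by itself
- catch_face (a point): middle of the outer face of the brass push button on the box's front, 26 mm wide, 13 mm high, 10 mm proud of the front wall, 40 mm above the dresser; pushed level, along the box's +x. The lid above it must be free to rise. Box axes
- lid_front (a point): middle of the lid's front top edge on its outer face, 160 mm from the hinge line and 34 mm out; swings with the lid. When shut it has the box's axes: x to the hinge, z out of the outer face
- well1 (a point): centre of the floor of well 1 of three side by side along the box's y, 66 mm along the box's x, 50 mm along y, 20 mm deep below the deck; box axes. All empty at the start; any watch fits any well, 58 mm length along the box's x. Neighbouring watches stand only 14 mm apart along y
- well2 (a point): centre of the floor of well 2 of three side by side along the box's y, 66 mm along the box's x, 50 mm along y, 20 mm deep below the deck; box axes. All empty at the start; any watch fits any well, 58 mm length along the box's x. Neighbouring watches stand only 14 mm apart along y
- well3 (a point): centre of the floor of well 3 of three side by side along the box's y, 66 mm along the box's x, 50 mm along y, 20 mm deep below the deck; box axes. All empty at the start; any watch fits any well, 58 mm length along the box's x. Neighbouring watches stand only 14 mm apart along y
- recess (a point): centre of the floor of the shallow recess for the cufflink plate, 61 mm along the box's x, 72 mm along y, 6 mm deep below the deck; box axes. In front of it (towards the box's -x) the deck is flat and bare for 65 mm
- watch1 (a point): steel watch with a blue dial, closed round a hard plastic saddle; may be absent. Saddle a block 58 mm along x, 42 along y, 38 high; round watch head 39 mm across on it, top at 46 mm. Point: its centre, 23 mm above the underside; z out of the dial, x along the 58 mm. In a well only the saddle's upper 18 mm stands above the deck: hold it there, across its 58 mm ends. 0.15 kg
- watch2 (a point): gold-coloured watch with a white dial, closed round a hard plastic saddle; may be absent. Saddle a block 58 mm along x, 42 along y, 38 high; round watch head 39 mm across on it, top at 46 mm. Point: its centre, 23 mm above the underside; z out of the dial, x along the 58 mm. In a well only the saddle's upper 18 mm stands above the deck: hold it there, across its 58 mm ends. 0.15 kg
- watch3 (a point): dark-grey watch with a green dial, closed round a hard plastic saddle; may be absent. Saddle a block 58 mm along x, 42 along y, 38 high; round watch head 39 mm across on it, top at 46 mm. Point: its centre, 23 mm above the underside; z out of the dial, x along the 58 mm. In a well only the saddle's upper 18 mm stands above the deck: hold it there, across its 58 mm ends. 0.15 kg
- cuffplate (a point): aluminium cufflink plate lying flat: plate 56 mm along x, 66 along y, 6 thick, with an upright bar across its middle, 10 mm thick (x), 44 long (y), its top 24 mm above the underside; small cufflinks near the corners. Point: centre of the bar, 15 mm above the underside; z up. Fits the recess either way round, its x along the box's x. 0.11 kg
- cologne: glass cologne flask with a black cap, 62 x 34 x 112 mm high; not part of the job. Origin at the centre of its underside
- owl: ceramic owl, 68 mm across, 90 mm high; not part of the job. Origin at the centre of its underside
- shoebrush: wooden shoe brush lying bristles down, 165 x 48 x 43 mm; not part of the job. Origin at the centre of its underside
- keydish: round aluminium keyring dish, 100 mm across, 16 mm high, with a key in it; not part of the job. Origin at the centre of its underside
- glassescase: dark blue hard glasses case, 62 x 162 x 40 mm; not part of the job. Origin at the centre of its underside
- polishtin: round tin of shoe polish, 76 mm across, 23 mm high; not part of the job. Origin at the centre of its underside
- candlejar: amber glass candle jar with a wooden lid, 74 mm across, 82 mm high; not part of the job. Origin at the centre of its underside
Mind the look-alikes: they are no part of the job. Leave any orange or turquoise look-alike of the part that bears watch1 alone.

How it is judged:
By the outcome, as a careful person would: the job done as asked, in the order asked, and still so for the second after the job is handed in, with the robot touching nothing.
Of watch1, watch2, watch3 only 2 to 3 are there at a start; the rules pass over those that are not, and their reading is None.
At some moment in a run one of watch1, watch2, watch3, cuffplate may be knocked a few centimetres aside while the robot is not near it.
It also fails if it takes over 210 s, if anything falls off the work surface, if the arm or the gripper's body presses on something with over 40 N, if the wrist force passes 120 N, or if a joint passes its speed limit or range.

## Working session

There is one attempt and no reset: what is moved stays moved. The work goes in short steps, Python scripts to look and compute and a shell command to move; the robot and the scene stay as the last step left them, time stands still between calls to the robot, and variables do not carry over. Pictures are saved under pics/ and viewed, and the job is handed in when it is done.

```bash
ls; mkdir -p pics; python3 - <<'E'
from bench import arm
import cv2,json
o=arm.get_obs();print({k:(v if not hasattr(v,'round') else v.round(3)) for k,v in o.items()})
for n in ["side","top","wrist"]:
    im=arm.capture(n);cv2.imwrite(f"pics/{n}0.png",im[:,:,::-1])
    i=arm.camera_info(n);print(n,i)
E
```

```text
pics
{'time_s': 0.0, 'qpos': array([-1.279,  0.207,  1.543,  0.   ,  1.394, -0.15 ]), 'dq': array([ 0.001, -0.   ,  0.001, -0.001,  0.001,  0.001]), 'joint_efforts': array([-1.0000e-03, -3.8304e+01, -2.9159e+01, -0.0000e+00,  1.1000e-02,
        0.0000e+00]), 'ee_pos': array([ 0.246, -0.519,  0.404]), 'eef_rot': array([-3.063, -0.689,  0.   ]), 'force': array([ 0.022,  0.007, -0.585]), 'torque': array([-0.055,  0.046, -0.   ]), 'finger_gap': 0.9994150261325241}
side {'fov_y': 46.65188147430629, 'cx': 326.28964363733155, 'cy': 207.56859453344217, 'k1': 0.03420327384590397, 'camera_from_world': array([[-0.80287336, -0.59577683, -0.02107923,  0.47552065],
       [-0.27569133,  0.40241003, -0.87296074,  0.19193153],
       [ 0.52857227, -0.69506556, -0.48733481,  1.35456518],
       [ 0.        ,  0.        ,  0.        ,  1.        ]])}
top {'fov_y': 51.02163489581088, 'cx': 320.3872083762753, 'cy': 201.3478383655673, 'k1': -0.034480516532426383, 'camera_from_world': array([[-0.02513515, -0.99951703, -0.01827371,  0.09120649],
       [-0.99292996,  0.02708243, -0.1155709 ,  0.51220835],
       [ 0.11600998,  0.01523962, -0.99313113,  1.21548382],
       [ 0.        ,  0.        ,  0.        ,  1.        ]])}
wrist {'fov_y': 68.78954250951816, 'cx': 316.79737360185726, 'cy': 198.37240913532938, 'k1': 0.012425821127268274, 'camera_from_world': array([[ 0.42869785, -0.90344382, -0.00272245, -0.57320088],
       [-0.87002603, -0.4136489 ,  0.26823366, -0.03559442],
       [-0.24346018, -0.11262259, -0.96335004,  0.37799794],
       [ 0.        ,  0.        ,  0.        ,  1.        ]])}
```

View pics/top0.png

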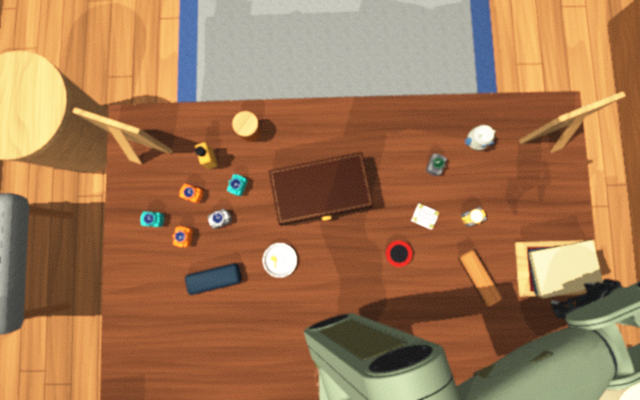

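View pics/side0.png

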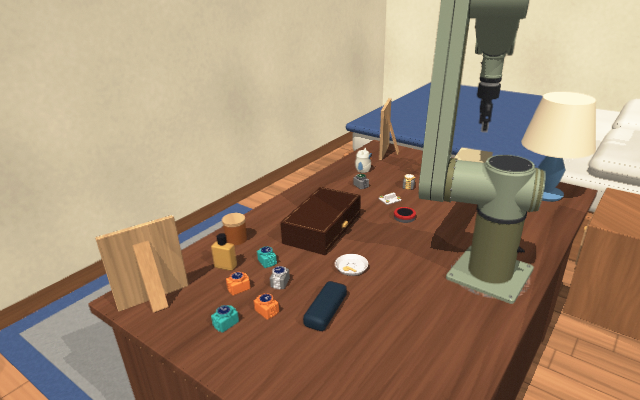

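View pics/wrist0.png

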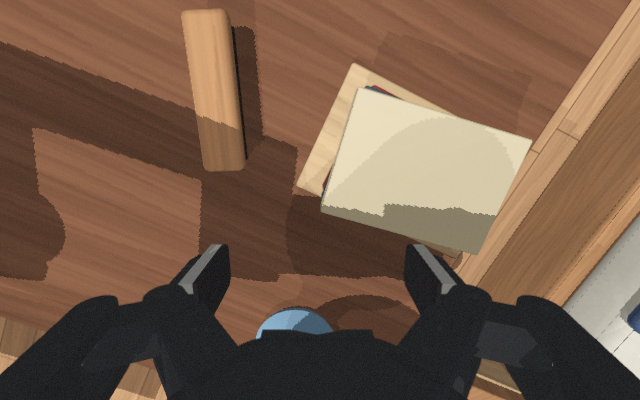

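Top view: box about (322,188), brass catch at (326,218), steel/blue watch on a grey saddle (219,218), gold/white (474,216), dark grey/green (437,163), plate (425,216). Look-alikes: turquoise (237,184) and (152,219), orange (191,193) and (182,237). I'll enlarge this and measure.

```bash
cat > h.py <<'E'
from bench import arm
import cv2,numpy as np
from scipy.spatial.transform import Rotation as Ro
def cap(n,name=None):
    i=arm.camera_info(n); im=arm.capture(n)[:,:,::-1].copy()
    if name: cv2.imwrite(f"pics/{name}.png",im)
    return im,i
def K(i):
    f=200/np.tan(np.radians(i['fov_y']/2)); return f
def ray(i,u,v):
    f=K(i); d=np.array([(u-i['cx'])/f,(v-i['cy'])/f]); s=d.copy()
    for _ in range(20): s=d/(1+i['k1']*(s@s))
    T=i['camera_from_world']; R=T[:3,:3]
    return -R.T@T[:3,3], R.T@np.array([s[0],s[1],1])
def plane(i,u,v,z):
    o,d=ray(i,u,v); return o+d*(z-o[2])/d[2]
def proj(i,p):
    T=i['camera_from_world']; c=T[:3,:3]@np.asarray(p,float)+T[:3,3]; s=c[:2]/c[2]
    return K(i)*s*(1+i['k1']*(s@s))+[i['cx'],i['cy']]
def crop(im,x0,y0,x1,y1,k,name):
    cv2.imwrite(f"pics/{name}.png",cv2.resize(im[y0:y1,x0:x1],None,fx=k,fy=k,interpolation=cv2.INTER_CUBIC))
def go(x,y,z,yaw=None):
    """shift in tool axes (mm) to put GRASP POINT-less TCP at x,y,z; yaw(deg) of tool y axis in world"""
    o=arm.get_obs(); R=Ro.from_rotvec(o['eef_rot']).as_matrix()
    d=R.T@(np.array([x,y,z])-o['ee_pos'])*1000
    ty=np.degrees(np.arctan2(R[1,1],R[0,1])); r=''
    if yaw is not None:
        dy=(yaw-ty+90)%180-90; r=f'world turn {dy:.1f} -> twist {-dy:.1f} or {-dy+180*np.sign(dy):.1f}'
    print('now',o['ee_pos'].round(4),'ty %.1f'%ty,'tilt %.2f'%np.degrees(np.arccos(-R[2,2])),'shift(before twist)',d.round(1),r,'q6 %.2f'%o['qpos'][5],'t %.1f'%o['time_s'])
    return d
E
python3 - <<'E'
from h import *
im=cv2.imread('pics/top0.png'); crop(im,130,110,390,300,3,'topA'); crop(im,380,110,510,310,3,'topB')
i=arm.camera_info('top')
for n,u,v,z in [('lidFL',280,223,.082),('lidFR',373,204,.082),('lidRR',361,153,.082),('lidRL',270,170,.082),('catch',326,218,.04),('w1',219,218,.046),('w2',474,216,.046),('w3',437,163,.046),('plate',425,216,.006)]:
    print(n,plane(i,u,v,z).round(3))
E
```

```text
lidFL [0.45  0.193 0.082]
lidFR [ 0.497 -0.072  0.082]
lidRR [ 0.646 -0.044  0.082]
lidRL [0.603 0.22  0.082]
catch [0.464 0.062 0.04 ]
w1 [0.471 0.377 0.046]
w2 [ 0.457 -0.37   0.046]
w3 [ 0.617 -0.271  0.046]
plate [ 0.464 -0.236  0.006]
```

View pics/topA.png

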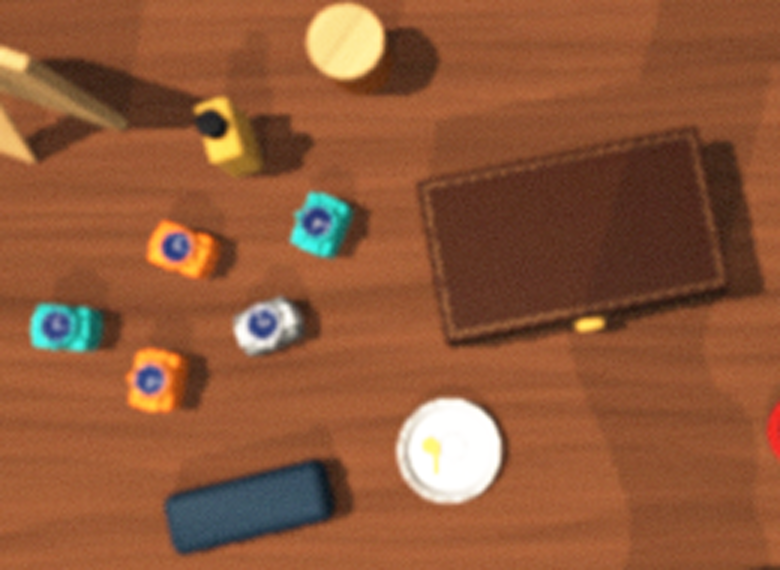

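View pics/topB.png

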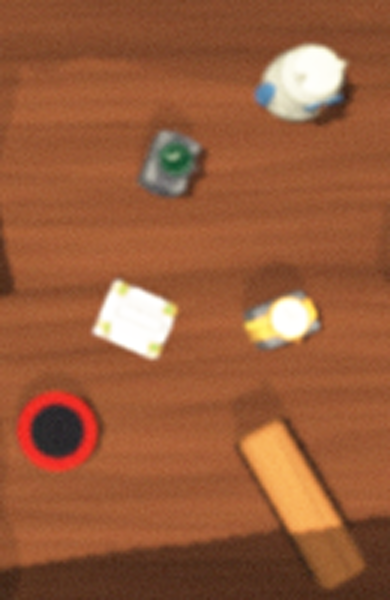

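```bash
python3 - <<'E'
from h import *
o=arm.get_obs();R=Ro.from_rotvec(o['eef_rot']).as_matrix();print(R.round(3))
i=arm.camera_info('wrist');T=i['camera_from_world'];c=-T[:3,:3].T@T[:3,3]
print('cam in tool',(R.T@(c-o['ee_pos'])).round(4),'cam axes in tool\n',(R.T@T[:3,:3].T).round(3))
go(0.36,0.04,0.38,100)
E
```

```text
[[ 0.904  0.428 -0.001]
 [ 0.428 -0.904  0.002]
 [ 0.    -0.002 -1.   ]]
cam in tool [ 0.0672 -0.0005  0.0316] cam axes in tool
 [[ 0.    -0.963 -0.268]
 [ 1.     0.001 -0.001]
 [ 0.001 -0.268  0.963]]
now [ 0.2463 -0.5193  0.4037] ty -64.6 tilt 0.11 shift(before twist) [ 342.4 -456.6   24.7] world turn -15.4 -> twist 15.4 or -164.6 q6 -0.15 t 0.1
```

```bash
python3 -m handwheel '[{"xyz":[24.5,-32.5,2],"twist":0},{"xyz":[24.5,-32.5,2],"twist":0},{"xyz":[24.5,-32.5,2],"twist":0},{"xyz":[24.5,-32.5,2],"twist":0},{"xyz":[24.5,-32.5,2],"twist":0}]' 0
python3 -m handwheel '[{"xyz":[24.5,-32.5,2],"twist":0},{"xyz":[24.5,-32.5,2],"twist":0},{"xyz":[24.5,-32.5,2],"twist":0},{"xyz":[24.5,-32.5,2],"twist":0},{"xyz":[24.5,-32.5,2],"twist":0}]'
python3 -m handwheel '[{"xyz":[24.5,-32.5,2],"twist":0},{"xyz":[24.5,-32.5,2],"twist":0},{"xyz":[24.5,-32.5,2],"twist":5},{"xyz":[24.5,-32.5,2],"twist":5},{"xyz":[0,0,0],"twist":5.4}]'
python3 - <<'E'
from h import *
go(0.36,0.04,0.38,100)
cap('wrist','w1')
cap('top','t1')
E
```

```text
time_s: 0.57
ee_pos: [0.2873, -0.3183, 0.3941]
eef_rot: [-3.064, -0.688, -0.0]
force: [0.1, 0.1, -0.1]
finger_gap: 0.298
time_s: 0.98
ee_pos: [0.3281, -0.119, 0.3845]
eef_rot: [3.065, 0.688, 0.001]
force: [0.6, -1.0, -0.2]
finger_gap: 0.005
time_s: 1.4
ee_pos: [0.3627, 0.0345, 0.3768]
eef_rot: [-3.123, -0.31, -0.001]
force: [-1.5, -0.4, -0.3]
finger_gap: 0.005
now [0.3627 0.0345 0.3768] ty -78.7 tilt 0.19 shift(before twist) [-1.6 -5.9 -3.1] world turn -1.3 -> twist 1.3 or -178.7 q6 1.23 t 1.4
```

View pics/w1.png

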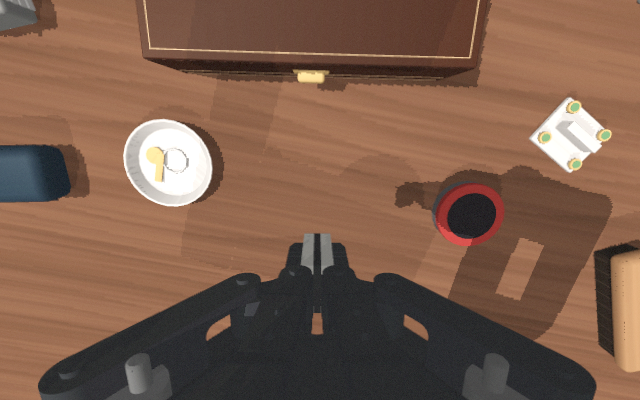

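```bash
python3 - <<'E'
from h import *
im=cv2.imread('pics/w1.png'); crop(im,120,0,520,110,2,'w1c')
E
```

```text
(no output)
```

View pics/w1c.png

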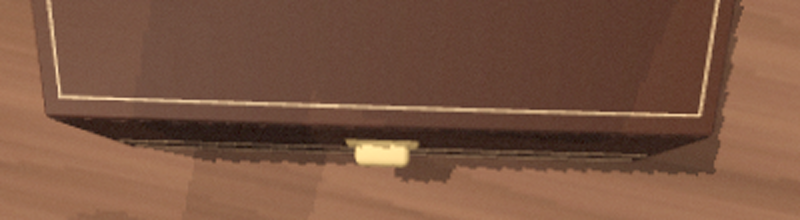

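```bash
python3 - <<'E'
from h import *
i=arm.camera_info('wrist')
a=plane(i,143.5,58.5,.082);b=plane(i,476.5,67.5,.082);c=plane(i,311.5,79.,.040)
print(a,b,c,np.linalg.norm(a-b)); d=a-b; yaw=np.degrees(np.arctan2(-d[0],d[1]));print('yaw',yaw)
m=(a+b)/2;y=np.radians(yaw);ax=np.array([np.cos(y),np.sin(y)])
print('centre',m[:2]+.08*ax,'centre by button',c[:2]+.09*ax, 'button by edge',m[:2]-.01*ax)
E
```

```text
[0.44474091 0.19280715 0.082     ] [ 0.4921084  -0.07720959  0.082     ] [0.46151683 0.05652213 0.04      ] 0.27413996505863414
yaw 9.949829798010592
centre [0.54722141 0.07162164] centre by button [0.55016318 0.07207285] button by edge [0.45857506 0.05607092]
```

```bash
python3 - <<'E'
from h import *
go(0.4235,0.050,0.212,100)
E
```

```text
now [0.3625 0.0309 0.3768] ty -78.7 tilt 0.05 shift(before twist) [ 63.7  -6.8 164.8] world turn -1.3 -> twist 1.3 or -178.7 q6 1.22 t 1.5
```

```bash
python3 -m handwheel '[{"xyz":[13,-1.5,33],"twist":1.3},{"xyz":[13,-1.5,33],"twist":0},{"xyz":[13,-1.5,33],"twist":0},{"xyz":[13,-1.5,33],"twist":0},{"xyz":[12,-1.5,33],"twist":0}]' 0 30
python3 -m handwheel '[{"xyz":[0,0,0],"twist":0}]' 
python3 - <<'E'
from h import *
go(0.460-.011*.985,0.0563-.011*.174,0.212,100)
cap('wrist','w2')
E
```

```text
time_s: 1.92
ee_pos: [0.4251, 0.0464, 0.2109]
eef_rot: [3.13, 0.267, 0.002]
force: [0.0, -0.7, 1.0]
finger_gap: -0.006
time_s: 2.0
ee_pos: [0.4222, 0.0466, 0.2048]
eef_rot: [-3.128, -0.266, 0.025]
force: [-2.6, 0.6, 0.6]
finger_gap: -0.0
now [0.4222 0.0466 0.2048] ty -80.3 tilt 0.91 shift(before twist) [27.8 -3.1 -7.6] world turn 0.3 -> twist -0.3 or 179.7 q6 1.31 t 2.0
```

View pics/w2.png

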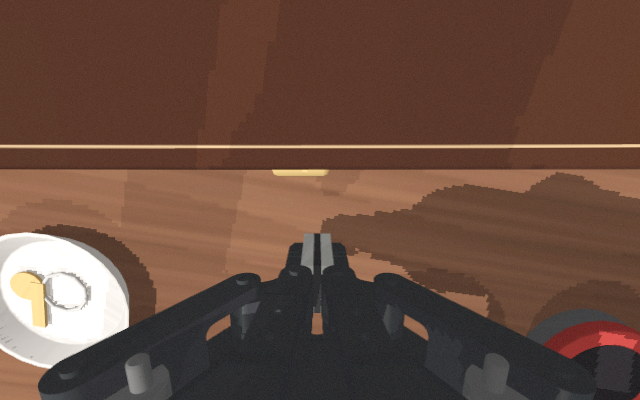

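```bash
python3 -m handwheel '[{"xyz":[5,-3,-2],"twist":0},{"xyz":[7,-3,-2],"twist":0},{"xyz":[6,0,0],"twist":0},{"xyz":[3,0,0],"twist":0},{"xyz":[0,0,0],"twist":0}]'
python3 -m handwheel '[{"xyz":[3,0,0],"twist":0},{"xyz":[3,0,0],"twist":0},{"xyz":[0,0,0],"twist":0}]'
python3 - <<'E'
from h import *
go(0.460-.011*.985,0.0563-.011*.174,0.212,100)
cap('wrist','w3')
cap('side','s3')
E
```

```text
time_s: 2.47
ee_pos: [0.4459, 0.0571, 0.2186]
eef_rot: [3.129, 0.267, 0.009]
force: [0.0, -0.1, 0.8]
finger_gap: 0.005
time_s: 2.72
ee_pos: [0.4501, 0.0582, 0.2164]
eef_rot: [3.13, 0.267, -0.0]
force: [-1.1, 0.2, 0.5]
finger_gap: 0.005
now [0.4501 0.0582 0.2164] ty -80.2 tilt 0.02 shift(before twist) [-1.6  3.6  4.4] world turn 0.2 -> twist -0.2 or 179.8 q6 1.34 t 2.7
```

View pics/w3.png

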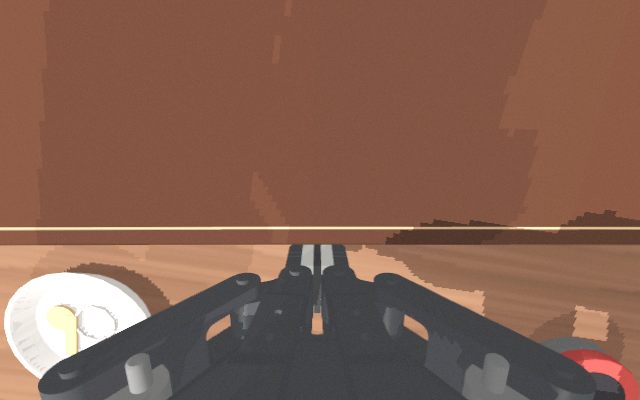

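```bash
python3 -m handwheel '[{"xyz":[-5,1,6],"twist":0},{"xyz":[0,0,0],"twist":0},{"xyz":[4,0,0],"twist":0},{"xyz":[2,0,0],"twist":0},{"xyz":[0,0,0],"twist":0}]'
python3 -m handwheel '[{"xyz":[2,0,0],"twist":0},{"xyz":[0,0,0],"twist":0}]'
python3 -m handwheel '[{"xyz":[2,0,0],"twist":0},{"xyz":[0,0,0],"twist":0}]'
```

```text
time_s: 3.23
ee_pos: [0.4511, 0.0573, 0.2097]
eef_rot: [-3.13, -0.267, 0.003]
force: [-1.6, -0.1, -1.3]
finger_gap: 0.004
time_s: 3.4
ee_pos: [0.4529, 0.0576, 0.2098]
eef_rot: [-3.13, -0.267, 0.003]
force: [-2.3, -1.3, -0.7]
finger_gap: 0.001
time_s: 3.57
ee_pos: [0.4547, 0.058, 0.2097]
eef_rot: [3.13, 0.267, -0.004]
force: [-4.9, -1.5, -0.1]
finger_gap: 0.003
```

```bash
python3 -m handwheel '[{"xyz":[1.5,0,0],"twist":0},{"xyz":[0,0,0],"twist":0}]'
python3 - <<'E'
from h import *
cap('side','s4');im,_=cap('wrist','w4')
E
```

```text
time_s: 3.73
ee_pos: [0.456, 0.0582, 0.2098]
eef_rot: [3.13, 0.267, -0.004]
force: [-4.6, -2.2, -0.1]
finger_gap: 0.003
```

View pics/s4.png

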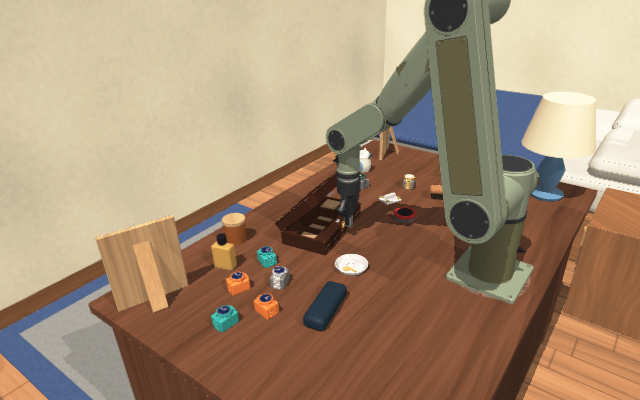

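View pics/w4.png

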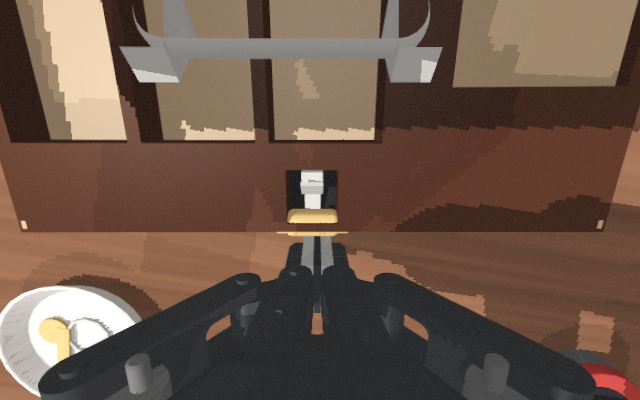

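```bash
python3 -m handwheel '[{"xyz":[-20,0,0],"twist":0},{"xyz":[-30,0,0],"twist":0},{"xyz":[0,0,-35],"twist":0},{"xyz":[0,0,-35],"twist":0},{"xyz":[0,0,-35],"twist":0}]' 85
python3 -m handwheel '[{"xyz":[0,0,-35],"twist":0},{"xyz":[15,0,-30],"twist":0},{"xyz":[15,0,-10],"twist":0},{"xyz":[0,0,0],"twist":0}]'
python3 - <<'E'
from h import *
cap('side','s5');im,_=cap('wrist','w5');cap('top','t5')
go(0,0,0,100)
E
```

```text
time_s: 4.25
ee_pos: [0.4071, 0.0499, 0.3163]
eef_rot: [-3.13, -0.266, -0.003]
force: [1.7, 0.8, 0.0]
finger_gap: 0.709
time_s: 4.58
ee_pos: [0.4408, 0.055, 0.3961]
eef_rot: [3.129, 0.267, 0.025]
force: [0.0, -0.4, 0.7]
finger_gap: 0.994
now [0.4365 0.0549 0.3894] ty -80.3 tilt 0.05 shift(before twist) [-439.3  -19.6  389.7] world turn 0.3 -> twist -0.3 or 179.7 q6 1.33 t 4.7
```

View pics/s5.png

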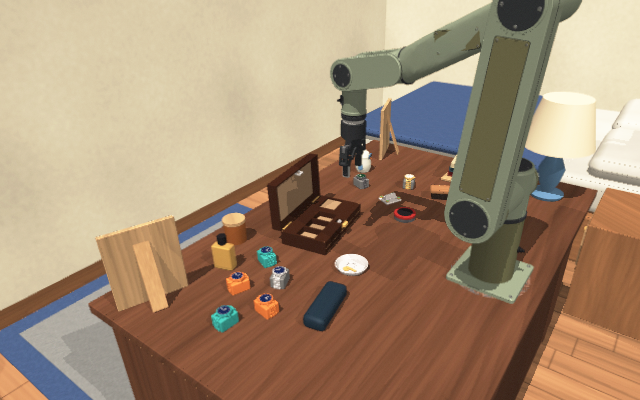

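View pics/w5.png

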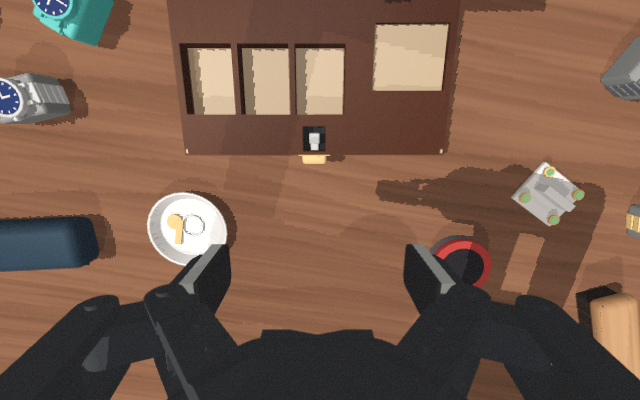

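View pics/t5.png

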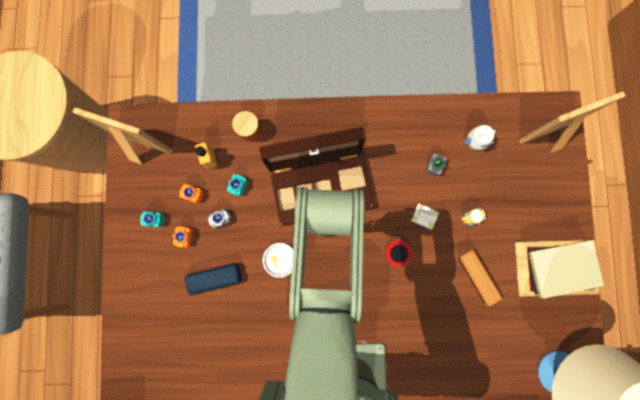

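```bash
python3 - <<'E'
from h import *
im=cv2.imread('pics/w5.png'); crop(im,160,10,470,170,2.58,'w5c')
E
```

```text
(no output)
```

View pics/w5c.png

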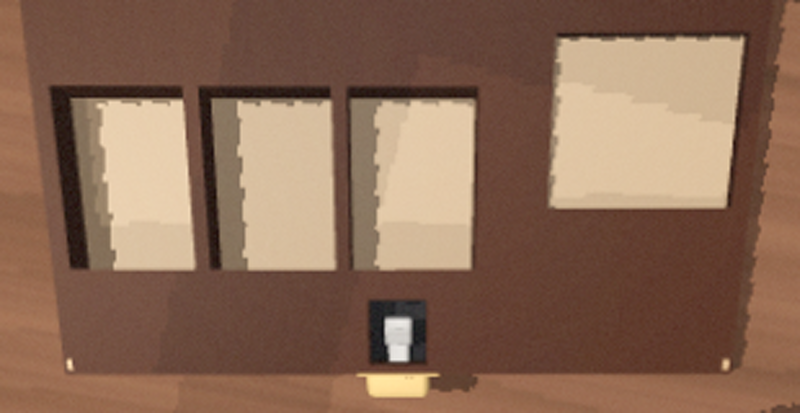

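```bash
cat >> h.py <<'E'
import pickle
_cap=cap
def cap(n,name=None):
    im,i=_cap(n,name)
    if name: pickle.dump(i,open(f'pics/{name}.pkl','wb'))
    return im,i
def info(name): return pickle.load(open(f'pics/{name}.pkl','rb'))
E
python3 - <<'E'
from h import *
im,i=cap('wrist','w6'); go(0,0,0); crop(im,160,10,470,170,2.58,'w6c')
E
```

```text
now [0.4361 0.0549 0.3886] ty -80.3 tilt 0.15 shift(before twist) [-438.2  -19.3  389.7]  q6 1.33 t 4.8
```

View pics/w6c.png

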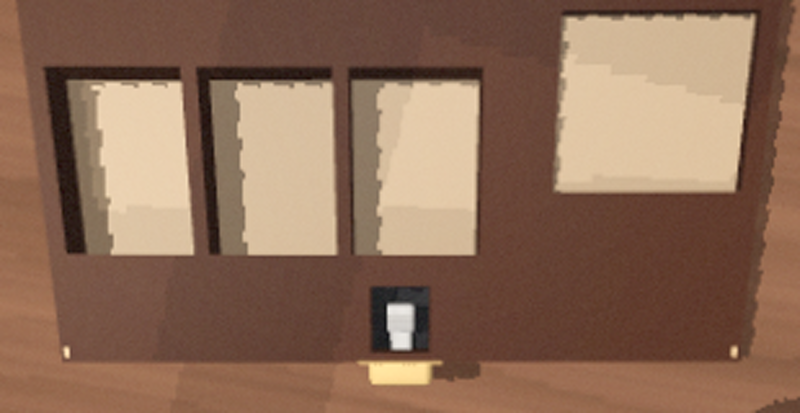

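```bash
python3 - <<'E'
from h import *
i=info('w6'); P=lambda u,v:plane(i,160+u/2.58,10+v/2.58,.048)[:2]
L,R=P(60,361),P(745,361)
d=L-R; yaw=np.arctan2(-d[0],d[1]); print('len',np.linalg.norm(d),'yaw',np.degrees(yaw))
ax=np.array([np.cos(yaw),np.sin(yaw)]); ay=np.array([-ax[1],ax[0]])
c=(L+R)/2+.08*ax; print('centre',c.round(4))
for n,q in dict(A=[(43,68),(181,68),(66,254),(194,254)],B=[(197,68),(333,68),(211,254),(338,254)],C=[(349,68),(483,68),(354,254),(479,254)],Rec=[(562,12),(758,12),(555,192),(738,192)]).items():
    p=np.array([P(*x) for x in q]); m=p.mean(0); b=[(x-c)@np.array([ax,ay]).T for x in p]
    print(n,'world',m.round(4),'box',((m-c)@ax).round(4),((m-c)@ay).round(4),'size',np.array(b).ptp(0).round(3) if hasattr(np.array(b),'ptp') else np.ptp(np.array(b),0).round(3))
E
```

```text
len 0.27854775258710945 yaw 9.771743860232375
centre [0.5479 0.0757]
A world [0.5241 0.1798] box -0.0058 0.1067 size [0.065 0.051]
B world [0.5338 0.1242] box -0.0057 0.0503 size [0.065 0.05 ]
C world [0.5433 0.0694] box -0.0056 -0.0054 size [0.065 0.05 ]
Rec world [ 0.5781 -0.0139] box 0.0145 -0.0933 size [0.061 0.071]
```

```bash
python3 - <<'E'
from h import *
go(0.465,0.372,0.36,103)
E
```

```text
now [0.4361 0.0549 0.3886] ty -80.3 tilt 0.15 shift(before twist) [  82.2 -307.6   28.7] world turn 3.3 -> twist -3.3 or 176.7 q6 1.33 t 4.8
```

```bash
python3 -m handwheel '[{"xyz":[10,-38,3.5],"twist":0},{"xyz":[10,-38,3.5],"twist":0},{"xyz":[10,-38,3.5],"twist":0},{"xyz":[10,-38,3.5],"twist":0},{"xyz":[10,-38,3.5],"twist":0}]' 85
python3 -m handwheel '[{"xyz":[10,-38,3.5],"twist":0},{"xyz":[10,-38,3.5],"twist":0},{"xyz":[10,-38,3.5],"twist":-3},{"xyz":[0,0,0],"twist":0},{"xyz":[0,0,0],"twist":0}]'
python3 - <<'E'
from h import *
im,i=cap('wrist','w7'); go(0,0,0)
E
```

```text
time_s: 5.2
ee_pos: [0.4529, 0.2519, 0.3705]
eef_rot: [3.129, 0.266, -0.005]
force: [1.2, -0.0, -0.5]
finger_gap: 0.996
time_s: 5.62
ee_pos: [0.4631, 0.3692, 0.3592]
eef_rot: [3.119, 0.353, -0.007]
force: [-0.2, -0.3, 0.2]
finger_gap: 0.994
now [0.4633 0.368  0.3598] ty -77.2 tilt 0.26 shift(before twist) [-531.9  255.4  362.5]  q6 1.87 t 5.7
```

View pics/w7.png

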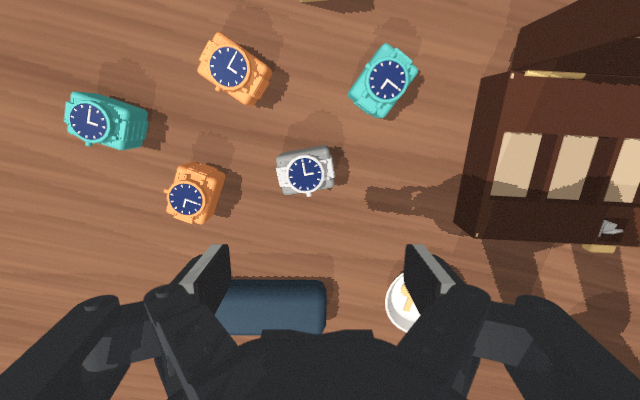

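```bash
python3 - <<'E'
from h import *
im=cv2.imread('pics/w7.png'); crop(im,255,125,355,215,7,'w7c')
E
```

```text
(no output)
```

View pics/w7c.png

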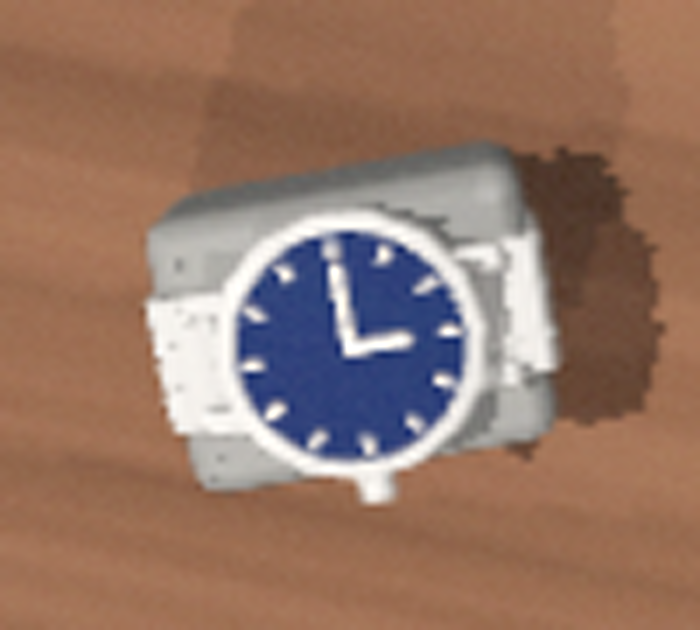

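```bash
python3 - <<'E'
from h import *
i=info('w7'); p=plane(i,305.7,174,.046);print(p)
q=[plane(i,255+u/7,125+v/7,.0445)[:2] for u,v in [(252,365),(450,330),(333,245),(377,490)]]
for a,b in [(0,1),(2,3)]:
    d=q[b]-q[a];print(np.degrees(np.arctan2(d[1],d[0])))
go(p[0],p[1],.25,-66.7)
E
```

```text
[0.47218576 0.38241865 0.046     ]
-66.91009209239806
-157.65143883714762
now [0.4633 0.368  0.3598] ty -77.2 tilt 0.26 shift(before twist) [ 12.3 -12.3 109.7] world turn 10.5 -> twist -10.5 or 169.5 q6 1.87 t 5.7
```

```bash
python3 -m handwheel '[{"xyz":[6,-6,30],"twist":0},{"xyz":[6,-6,30],"twist":0},{"xyz":[0,0,30],"twist":-5},{"xyz":[0,0,0],"twist":-5.5},{"xyz":[0,0,0],"twist":0}]' 85
python3 - <<'E'
from h import *
im,i=cap('wrist','w8'); go(0.4722,.3824,.27,-67)
E
```

```text
time_s: 6.08
ee_pos: [0.4722, 0.3797, 0.2687]
eef_rot: [3.075, 0.631, -0.011]
force: [0.6, -0.7, 0.2]
finger_gap: 0.997
now [0.4731 0.3805 0.2709] ty -67.0 tilt 0.18 shift(before twist) [-0.1 -2.2  0.9] world turn -0.0 -> twist 0.0 or -180.0 q6 1.70 t 6.1
```

View pics/w8.png

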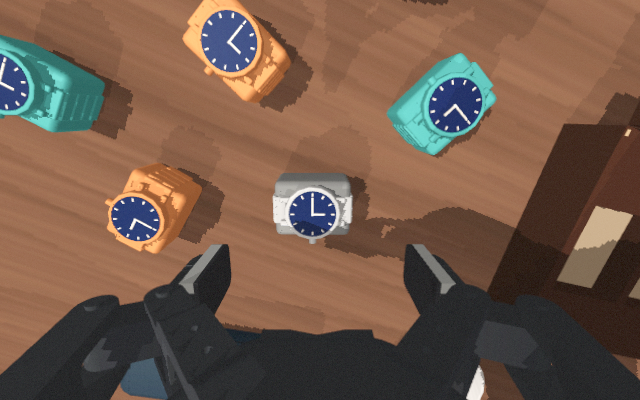

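```bash
python3 - <<'E'
from h import *
im=cv2.imread('pics/w8.png'); h=cv2.cvtColor(im,cv2.COLOR_BGR2HSV)
m=cv2.inRange(h,(105,120,60),(130,255,200)); m[:,:260]=0;m[:,370:]=0
c=max(cv2.findContours(m,0,2)[0],key=cv2.contourArea); (u,v),r=cv2.minEnclosingCircle(c);print(u,v,r)
p=plane(info('w8'),u,v,.046);print(p)
go(p[0],p[1],.191,-67)
E
```

```text
312.2572326660156 213.93930053710938 22.82539939880371
[0.4719017  0.38333377 0.046     ]
now [0.4731 0.3805 0.2709] ty -67.0 tilt 0.18 shift(before twist) [ 0.2 -3.2 79.9] world turn -0.0 -> twist 0.0 or -180.0 q6 1.70 t 6.1
```

```bash
python3 -m handwheel '[{"xyz":[0,-1.5,25],"twist":0},{"xyz":[0,-1.5,25],"twist":0},{"xyz":[0,0,20],"twist":0},{"xyz":[0,0,9],"twist":0},{"xyz":[0,0,0],"twist":0}]' 85
python3 - <<'E'
from h import *
im,i=cap('wrist','w9'); go(.4719,.3833,.191,-67)
E
```

```text
time_s: 6.55
ee_pos: [0.4717, 0.3839, 0.1918]
eef_rot: [3.077, 0.628, -0.005]
force: [-0.7, 0.3, -0.2]
finger_gap: 0.994
now [0.4724 0.3845 0.1934] ty -66.9 tilt 0.02 shift(before twist) [-0.9  0.9  2.4] world turn -0.1 -> twist 0.1 or -179.9 q6 1.71 t 6.6
```

View pics/w9.png

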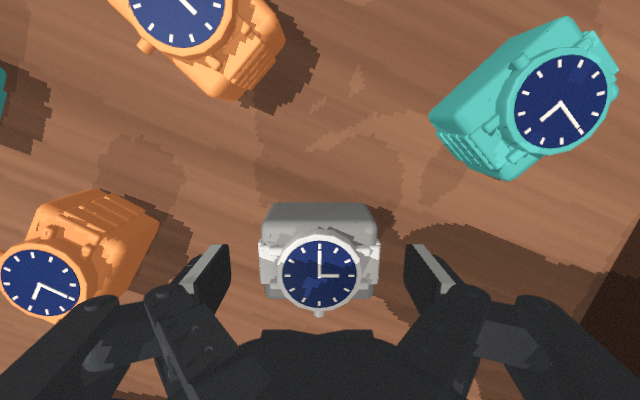

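```bash
python3 -m handwheel '[{"xyz":[0,0,2],"twist":0},{"xyz":[0,0,0],"twist":0},{"xyz":[0,0,0],"twist":0},{"xyz":[0,0,0],"twist":0},{"xyz":[0,0,0],"twist":0}]' 50 40
python3 - <<'E'
from h import *
im,i=cap('wrist','w10'); go(.4719,.3833,.191,-67)
E
```

```text
time_s: 7.02
ee_pos: [0.4732, 0.3856, 0.1933]
eef_rot: [-3.076, -0.632, -0.006]
force: [0.4, -0.1, 5.6]
finger_gap: 0.665
now [0.4732 0.3856 0.1933] ty -66.8 tilt 0.22 shift(before twist) [-2.1  1.6  2.2] world turn -0.2 -> twist 0.2 or -179.8 q6 1.71 t 7.1
```

View pics/w10.png

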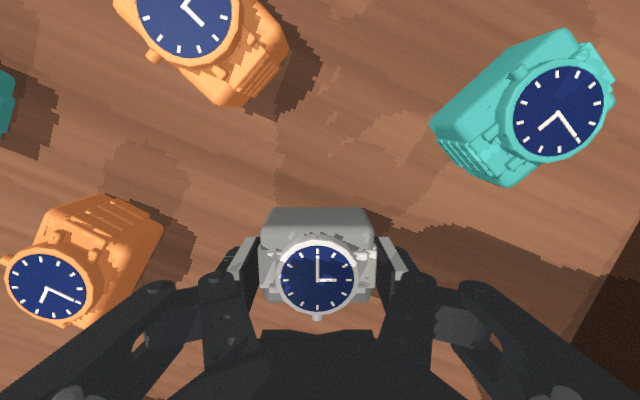

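```bash
cat >> h.py <<'E'
def dial(name,lo,hi,x0,x1,z,y0=0,y1=400):
    im=cv2.imread(f'pics/{name}.png');h=cv2.cvtColor(im,cv2.COLOR_BGR2HSV);m=cv2.inRange(h,lo,hi)
    k=np.zeros_like(m);k[y0:y1,x0:x1]=1;m=m*k
    c=max(cv2.findContours(m,0,2)[0],key=cv2.contourArea);(u,v),r=cv2.minEnclosingCircle(c)
    p=plane(info(name),u,v,z);return u,v,r,p
def tooloff(p):
    o=arm.get_obs();R=Ro.from_rotvec(o['eef_rot']).as_matrix();return (R.T@(p-o['ee_pos'])*1000).round(1)
E
python3 - <<'E'
from h import *
u,v,r,p=dial('w10',(105,120,60),(130,255,200),260,370,.046); print(u,v,r,p,tooloff(p))
E
python3 -m handwheel '[{"xyz":[0,0,0],"twist":0},{"xyz":[0,0,-10],"twist":0},{"xyz":[0,0,-25],"twist":0},{"xyz":[0,0,-35],"twist":0},{"xyz":[0,0,-35],"twist":0}]'
python3 - <<'E'
from h import *
im,i=cap('wrist','w11'); 
u,v,r,p=dial('w11',(105,120,60),(130,255,200),260,370,.046+.105); print(u,v,r,p,tooloff(p))
go(0.5241,0.1798,.31,10)
E
```

```text
317.0 279.0 36.01398468017578 [0.47150178 0.38542576 0.046     ] [ -2.2  -0.4 147.3]
time_s: 7.48
ee_pos: [0.4712, 0.3846, 0.2959]
eef_rot: [3.076, 0.633, -0.007]
force: [1.4, 0.6, -2.0]
finger_gap: 0.669
317.0 279.0 36.000099182128906 [0.4696675  0.38434165 0.151     ] [ -6.6   0.5 154.5]
now [0.474  0.3865 0.3056] ty -66.7 tilt 0.67 shift(before twist) [-35.6 209.7  -5.2] world turn 76.7 -> twist -76.7 or 103.3 q6 1.71 t 7.5
```

View pics/w11.png

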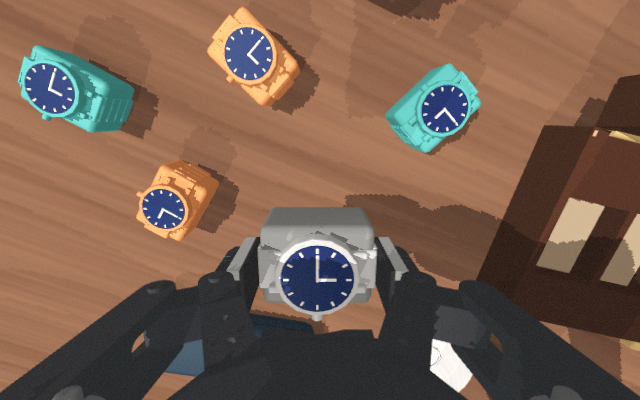

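```bash
python3 -m handwheel '[{"xyz":[0,0,0],"twist":-7},{"xyz":[0,0,0],"twist":-7},{"xyz":[0,0,0],"twist":-7},{"xyz":[0,0,0],"twist":-7},{"xyz":[0,0,0],"twist":-7}]'
python3 -m handwheel '[{"xyz":[0,0,0],"twist":-7},{"xyz":[0,0,0],"twist":-7},{"xyz":[0,0,0],"twist":-7},{"xyz":[0,0,0],"twist":-7},{"xyz":[0,0,0],"twist":-7}]'
python3 -m handwheel '[{"xyz":[0,0,0],"twist":-6.7},{"xyz":[0,0,0],"twist":0}]'
python3 - <<'E'
from h import *
go(0.5237,0.182,.31,9.9)
E
```

```text
time_s: 7.95
ee_pos: [0.4718, 0.385, 0.2961]
eef_rot: [-2.74, -1.537, 0.001]
force: [-0.6, 0.4, -1.1]
finger_gap: 0.666
time_s: 8.37
ee_pos: [0.4718, 0.385, 0.296]
eef_rot: [-2.151, -2.29, 0.001]
force: [0.5, 0.6, -0.7]
finger_gap: 0.668
time_s: 8.53
ee_pos: [0.4718, 0.385, 0.296]
eef_rot: [-2.018, -2.407, 0.001]
force: [0.4, -0.4, -2.0]
finger_gap: 0.664
now [0.4718 0.385  0.296 ] ty 10.0 tilt 0.05 shift(before twist) [-208.9   15.6  -14. ] world turn -0.1 -> twist 0.1 or -179.9 q6 0.37 t 8.5
```

```bash
python3 -m handwheel '[{"xyz":[-35,2.5,0],"twist":0},{"xyz":[-40,3,0],"twist":0},{"xyz":[-40,3,0],"twist":0},{"xyz":[-40,3,0],"twist":0},{"xyz":[-30,2,0],"twist":0}]'
python3 -m handwheel '[{"xyz":[-16,1.5,0],"twist":0},{"xyz":[-8,0.6,0],"twist":0},{"xyz":[0,0,0],"twist":0},{"xyz":[0,0,0],"twist":0}]'
python3 - <<'E'
from h import *
cap('wrist','w12');go(0.5237,0.182,.31,9.9);
E
```

```text
time_s: 8.95
ee_pos: [0.5176, 0.2027, 0.2962]
eef_rot: [2.025, 2.401, -0.001]
force: [0.6, 0.4, -0.6]
finger_gap: 0.67
time_s: 9.28
ee_pos: [0.5235, 0.1822, 0.2962]
eef_rot: [-2.022, -2.403, -0.001]
force: [-0.3, 0.7, -1.8]
finger_gap: 0.669
now [0.5234 0.1828 0.2961] ty 9.9 tilt 0.05 shift(before twist) [ -0.8   0.2 -13.9] world turn -0.0 -> twist 0.0 or -180.0 q6 0.01 t 9.3
```

View pics/w12.png

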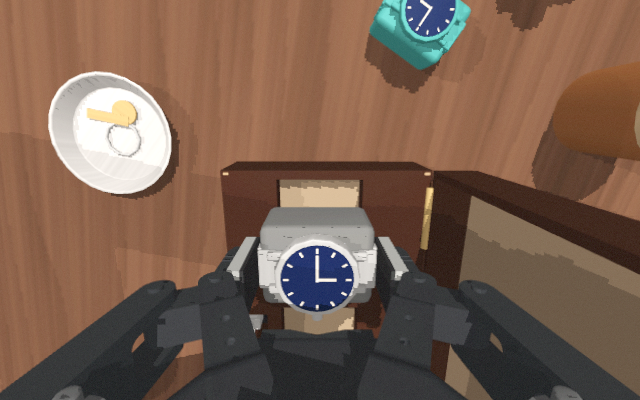

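```bash
python3 - <<'E'
from h import *
im=cv2.imread('pics/w12.png'); crop(im,210,150,450,350,3.3,'w12c')
E
```

```text
(no output)
```

View pics/w12c.png

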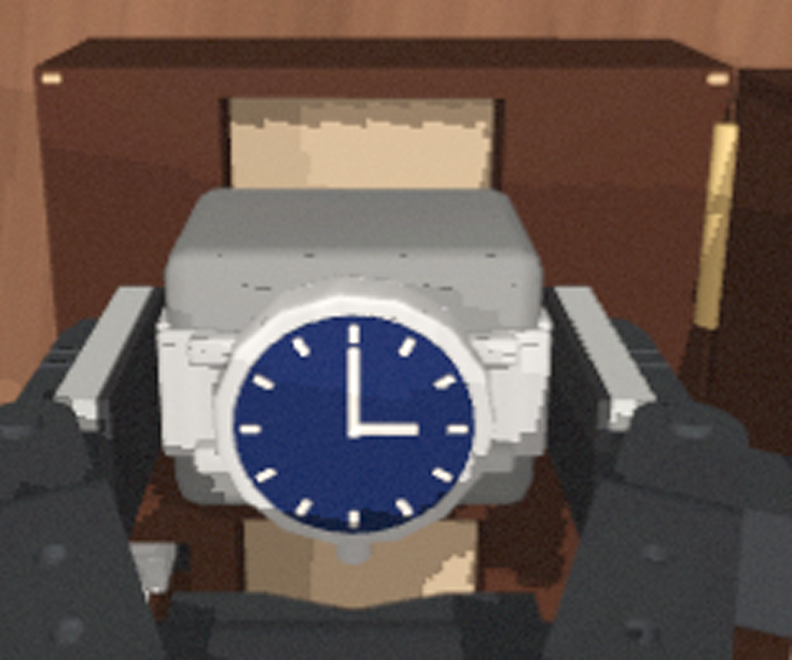

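```bash
python3 - <<'E'
from h import *
i=info('w12');o=arm.get_obs()
P=lambda u,v:plane(i,210+u/3.3,150+v/3.3,.048)
a,b=P(220,98),P(502,98);c,d=P(37,68),P(735,68)
for p in (a,b,c,d): print(p.round(4),tooloff(p))
print('rim mid',tooloff((a+b)/2),np.linalg.norm(a-b),np.linalg.norm(c-d))
r=b-a;print(np.degrees(np.arctan2(r[1],r[0])));r=d-c;print(np.degrees(np.arctan2(r[1],r[0])))
yaw=np.radians(9.9);ay=np.array([-np.sin(yaw),np.cos(yaw)])
m=((a+b)/2)[:2]-.025*ay;print('well centre est',m, tooloff(np.array([*m,.048])))
u,v,rr,p=dial('w12',(105,120,60),(130,255,200),260,370,.2961-.1933+.046);print(u,v,p,tooloff(p))
E
```

```text
[0.4888 0.1995 0.048 ] [ 22.2 -31.1 248.2]
[0.5524 0.2105 0.048 ] [ 22.1  33.4 248.1]
[0.447  0.1992 0.048 ] [ 29.1 -72.4 248.2]
[0.6029 0.2263 0.048 ] [ 29.   85.9 248.1]
rim mid [ 22.1   1.1 248.2] 0.06455769476849064 0.15821910664846905
9.864054138167772
9.85813415968115
well centre est [0.52489977 0.18036447] [ -2.9   1.1 248.1]
316.78167724609375 278.0 [0.52279413 0.18154858 0.1488    ] [ -1.3  -0.8 147.3]
```

```bash
python3 -m handwheel '[{"xyz":[-1,1.5,20],"twist":0},{"xyz":[0,0,20],"twist":0},{"xyz":[0,0,15],"twist":0},{"xyz":[0,0,5],"twist":0},{"xyz":[0,0,0],"twist":0}]'
python3 - <<'E'
from h import *
cap('wrist','w13');go(0.5237,0.182,.2213,9.9);
E
```

```text
time_s: 9.75
ee_pos: [0.524, 0.1824, 0.2343]
eef_rot: [-2.017, -2.405, 0.005]
force: [0.2, -0.6, -1.7]
finger_gap: 0.667
now [0.5248 0.1823 0.2357] ty 10.0 tilt 0.08 shift(before twist) [-0.1 -1.1 14.4] world turn -0.1 -> twist 0.1 or -179.9 q6 0.00 t 9.8
```

View pics/w13.png

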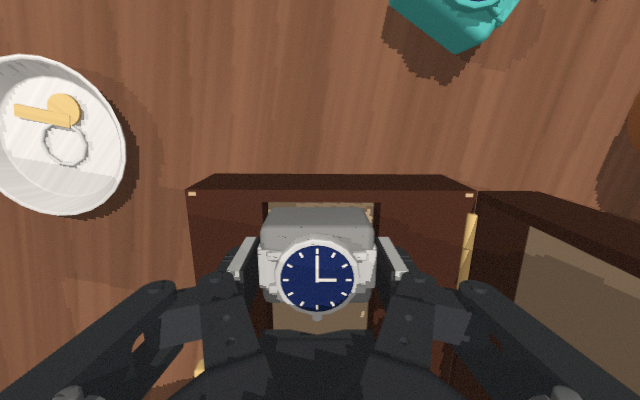

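```bash
python3 - <<'E'
from h import *
im=cv2.imread('pics/w13.png'); crop(im,180,170,480,350,2.6,'w13c')
E
```

```text
(no output)
```

View pics/w13c.png

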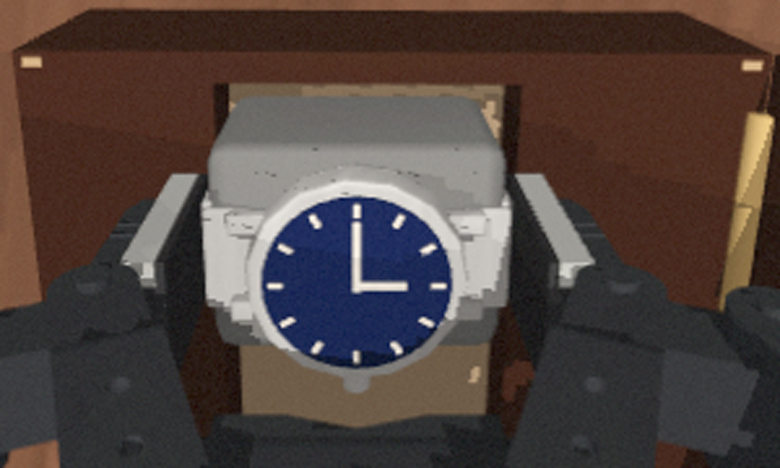

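```bash
python3 -m handwheel '[{"xyz":[0,1.5,4],"twist":0},{"xyz":[0,0,4],"twist":0},{"xyz":[0,0,2],"twist":0},{"xyz":[0,0,0],"twist":0}]'
python3 -m handwheel '[{"xyz":[0,0,1.5],"twist":0},{"xyz":[0,0,0],"twist":0}]'
python3 - <<'E'
from h import *
go(0.5248,0.1823,.2213,9.9);
E
```

```text
time_s: 10.13
ee_pos: [0.5268, 0.1815, 0.2261]
eef_rot: [-2.021, -2.405, 0.0]
force: [-0.5, -0.5, -0.9]
finger_gap: 0.669
time_s: 10.3
ee_pos: [0.5268, 0.1814, 0.2247]
eef_rot: [2.021, 2.405, 0.0]
force: [-0.4, 1.0, -1.3]
finger_gap: 0.665
now [0.5268 0.1814 0.2247] ty 9.9 tilt 0.00 shift(before twist) [ 1.2 -1.8  3.4] world turn -0.0 -> twist 0.0 or -180.0 q6 0.00 t 10.3
```

```bash
python3 -m handwheel '[{"xyz":[0,0,1.5],"twist":0},{"xyz":[0,0,0],"twist":0}]'
python3 -m handwheel '[{"xyz":[0,0,1],"twist":0},{"xyz":[0,0,0],"twist":0}]'
python3 -m handwheel '[{"xyz":[0,0,0.7],"twist":0},{"xyz":[0,0,0],"twist":0}]'
```

```text
time_s: 10.47
ee_pos: [0.5267, 0.1814, 0.223]
eef_rot: [-2.021, -2.405, 0.0]
force: [0.1, -0.4, -1.4]
finger_gap: 0.671
time_s: 10.63
ee_pos: [0.5267, 0.1814, 0.222]
eef_rot: [-2.021, -2.405, 0.0]
force: [0.6, -0.3, -1.6]
finger_gap: 0.666
time_s: 10.8
ee_pos: [0.5268, 0.1814, 0.2213]
eef_rot: [-2.021, -2.405, 0.0]
force: [-0.0, -0.5, -1.1]
finger_gap: 0.668
```

```bash
python3 -m handwheel '[{"xyz":[0,0,0.7],"twist":0},{"xyz":[0,0,0],"twist":0}]'
python3 -m handwheel '[{"xyz":[0,0,0.7],"twist":0},{"xyz":[0,0,0],"twist":0}]'
python3 - <<'E'
from h import *
cap('wrist','w14');cap('side','s14')
E
```

```text
time_s: 10.97
ee_pos: [0.5269, 0.1814, 0.2213]
eef_rot: [2.021, 2.406, -0.0]
force: [-2.2, -0.7, 3.5]
finger_gap: 0.666
time_s: 11.13
ee_pos: [0.5269, 0.1815, 0.2212]
eef_rot: [-2.021, -2.406, 0.0]
force: [-4.0, -1.7, 8.2]
finger_gap: 0.665
```

View pics/w14.png

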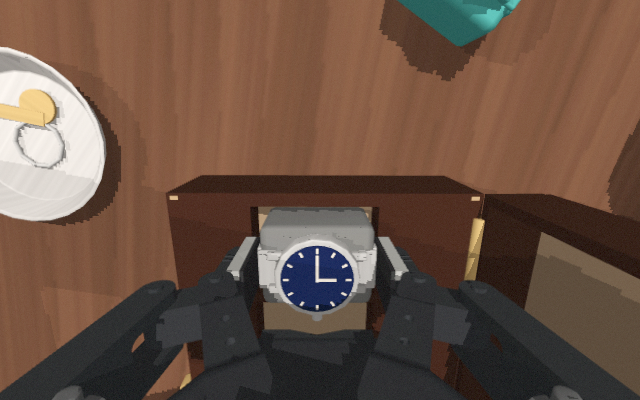

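```bash
python3 -m handwheel '[{"xyz":[0,0,-1.2],"twist":0},{"xyz":[0,0,0],"twist":0}]'
python3 -m handwheel '[{"xyz":[0,0,0],"twist":0},{"xyz":[0,0,0],"twist":0},{"xyz":[0,0,0],"twist":0},{"xyz":[0,0,0],"twist":0}]' 72
python3 -m handwheel '[{"xyz":[0,0,-20],"twist":0},{"xyz":[0,0,-35],"twist":0},{"xyz":[0,0,-40],"twist":0},{"xyz":[0,0,-40],"twist":0},{"xyz":[0,0,0],"twist":0}]'
python3 - <<'E'
from h import *
cap('wrist','w15');cap('side','s15'); cap('top','t15')
E
```

```text
time_s: 11.4
ee_pos: [0.5269, 0.1815, 0.2214]
eef_rot: [2.02, 2.405, 0.001]
force: [0.8, 0.5, -1.4]
finger_gap: 0.667
time_s: 11.73
ee_pos: [0.5269, 0.1815, 0.2212]
eef_rot: [2.021, 2.405, 0.0]
force: [0.4, 0.8, 1.0]
finger_gap: 0.841
time_s: 12.15
ee_pos: [0.5299, 0.1822, 0.3661]
eef_rot: [2.013, 2.397, 0.022]
force: [1.4, 0.4, 0.2]
finger_gap: 0.843
```

View pics/w15.png

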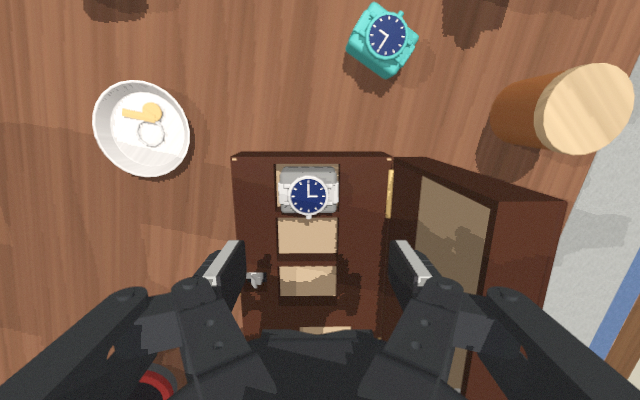

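View pics/t15.png

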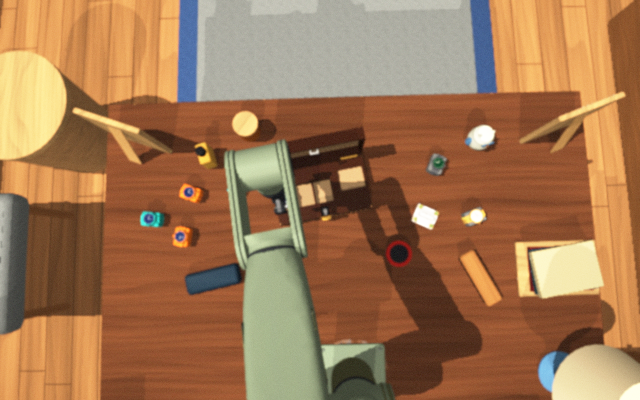

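```bash
python3 - <<'E'
from h import *
go(.605,-.265,.385,10)
E
```

```text
now [0.5268 0.1815 0.3568] ty 9.9 tilt 0.07 shift(before twist) [-453.3    0.   -28.2] world turn 0.1 -> twist -0.1 or 179.9 q6 0.00 t 12.3
```

```bash
python3 -m handwheel '[{"xyz":[-20,0,-30],"twist":0},{"xyz":[-40,0,0],"twist":0},{"xyz":[-40,0,0],"twist":0},{"xyz":[-40,0,0],"twist":0},{"xyz":[-40,0,0],"twist":0}]'
python3 -m handwheel '[{"xyz":[-40,0,0],"twist":0},{"xyz":[-40,0,0],"twist":0},{"xyz":[-40,0,0],"twist":0},{"xyz":[-40,0,0],"twist":0},{"xyz":[-40,0,0],"twist":0}]' 85
python3 -m handwheel '[{"xyz":[-40,0,0],"twist":0},{"xyz":[-33,0,0],"twist":0},{"xyz":[0,0,0],"twist":0},{"xyz":[0,0,0],"twist":0}]'
python3 - <<'E'
from h import *
cap('wrist','w16'); go(.605,-.265,.385,10)
E
```

```text
time_s: 12.72
ee_pos: [0.5571, 0.0028, 0.3837]
eef_rot: [-2.017, -2.403, 0.004]
force: [0.9, 0.2, 0.6]
finger_gap: 0.845
time_s: 13.13
ee_pos: [0.5917, -0.1946, 0.3831]
eef_rot: [-2.018, -2.401, 0.002]
force: [0.6, 0.3, 0.2]
finger_gap: 0.996
time_s: 13.47
ee_pos: [0.6042, -0.2666, 0.3827]
eef_rot: [-2.021, -2.398, 0.001]
force: [0.1, 0.3, 1.3]
finger_gap: 0.995
now [ 0.6043 -0.2651  0.3831] ty 9.9 tilt 0.32 shift(before twist) [-0.   0.7 -1.9] world turn 0.1 -> twist -0.1 or 179.9 q6 -0.72 t 13.5
```

View pics/w16.png

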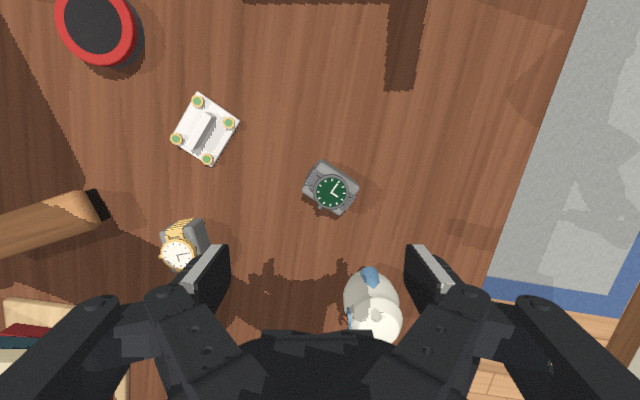

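```bash
python3 - <<'E'
from h import *
im=cv2.imread('pics/w16.png'); crop(im,285,145,380,230,7,'w16c')
E
```

```text
(no output)
```

View pics/w16c.png

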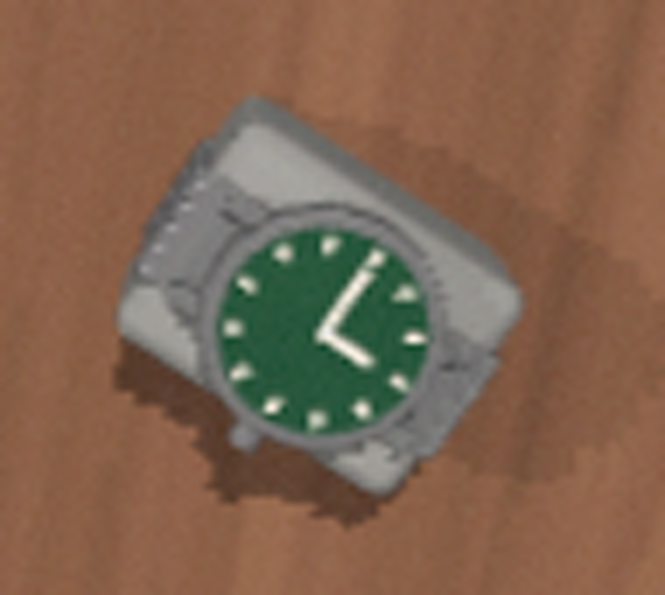

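```bash
python3 - <<'E'
from h import *
u,v,r,p=dial('w16',(65,80,40),(90,255,160),285,380,.046,145,230);print(u,v,r,p)
i=arm.camera_info('top');w=plane(i,481.7,140,.05);print('owl',w,tooloff(w))
d=np.array([np.cos(np.radians(-24.4)),np.sin(np.radians(-24.4))]);
r=w[:2]-p[:2];print('owl rel along',r@d,'perp',r@[-d[1],d[0]])
go(p[0],p[1],.27,-24.4)
E
```

```text
330.6688232421875 192.18397521972656 14.830617904663086 [ 0.61809943 -0.27262739  0.046     ]
owl [ 0.68265734 -0.40672152  0.05      ] [-154.3   54.2  332.3]
owl rel along 0.11418671329493935 perp -0.09544818003665353
now [ 0.6043 -0.2651  0.3831] ty 9.9 tilt 0.32 shift(before twist) [-10.3  12.7 113.1] world turn -34.3 -> twist 34.3 or -145.7 q6 -0.72 t 13.5
```

```bash
python3 -m handwheel '[{"xyz":[-5,6.5,20],"twist":0},{"xyz":[-5,6.5,30],"twist":6},{"xyz":[0,0,30],"twist":7},{"xyz":[0,0,30],"twist":7},{"xyz":[0,0,0],"twist":7}]' 85
python3 -m handwheel '[{"xyz":[0,0,0],"twist":7.3},{"xyz":[0,0,0],"twist":0}]'
python3 - <<'E'
from h import *
cap('wrist','w17'); 
u,v,r,p=dial('w17',(65,80,40),(90,255,160),250,400,.046,145,300);print(u,v,r,p)
go(p[0],p[1],.191,-24.4)
E
```

```text
time_s: 13.93
ee_pos: [0.6164, -0.2683, 0.2666]
eef_rot: [-2.517, -1.853, 0.01]
force: [-1.7, 0.8, -1.3]
finger_gap: 0.996
time_s: 14.1
ee_pos: [0.619, -0.2699, 0.2738]
eef_rot: [-2.634, -1.704, 0.003]
force: [0.1, -0.2, -0.1]
finger_gap: 0.992
320.5 219.75 22.534793853759766 [ 0.61852657 -0.27232194  0.046     ]
now [ 0.6193 -0.2703  0.275 ] ty -24.0 tilt 0.16 shift(before twist) [-2.2  0.3 84. ] world turn -0.4 -> twist 0.4 or -179.6 q6 -0.12 t 14.2
```

View pics/w17.png

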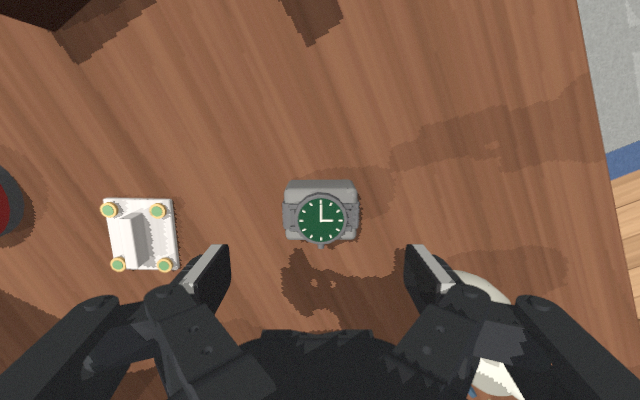

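```bash
python3 -m handwheel '[{"xyz":[-1,0,25],"twist":0.4},{"xyz":[-1,0,25],"twist":0},{"xyz":[0,0,22],"twist":0},{"xyz":[0,0,10],"twist":0},{"xyz":[0,0,0],"twist":0}]' 85
python3 - <<'E'
from h import *
cap('wrist','w18'); 
u,v,r,p=dial('w18',(65,80,40),(90,255,160),250,400,.046,145,330);print(u,v,r,p,tooloff(p))
go(p[0],p[1],.191,-24.4)
E
python3 -m handwheel '[{"xyz":[0,0,0],"twist":0},{"xyz":[0,0,0],"twist":0},{"xyz":[0,0,0],"twist":0},{"xyz":[0,0,0],"twist":0},{"xyz":[0,0,0],"twist":0}]' 50 40
python3 - <<'E'
from h import *
cap('wrist','w19'); 
u,v,r,p=dial('w19',(65,80,40),(90,255,160),250,400,.046,145,330);print(u,v,r,p,tooloff(p))
go(p[0],p[1],.191,-24.4)
E
```

```text
time_s: 14.57
ee_pos: [0.6173, -0.2725, 0.191]
eef_rot: [-2.637, -1.697, 0.004]
force: [-1.2, 0.3, -0.3]
finger_gap: 0.998
323.5 276.6176452636719 37.05390548706055 [ 0.61874731 -0.27203998  0.046     ] [  1.2   0.5 147.1]
now [ 0.6182 -0.2732  0.1931] ty -24.5 tilt 0.17 shift(before twist) [1.2 0.  2.1] world turn 0.1 -> twist -0.1 or 179.9 q6 -0.12 t 14.6
time_s: 15.03
ee_pos: [0.6198, -0.2747, 0.1969]
eef_rot: [2.64, 1.695, 0.003]
force: [0.6, 0.8, 6.3]
finger_gap: 0.663
316.9214172363281 268.0 35.433231353759766 [ 0.62037704 -0.27313655  0.046     ] [  1.8  -0.8 150.9]
now [ 0.6198 -0.2748  0.1969] ty -24.6 tilt 0.26 shift(before twist) [ 1.7 -0.1  5.9] world turn 0.2 -> twist -0.2 or 179.8 q6 -0.12 t 15.1
```

View pics/w19.png

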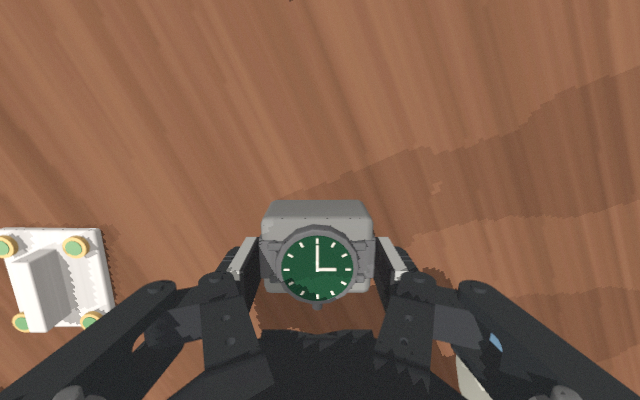

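```bash
python3 -m handwheel '[{"xyz":[0,0,0],"twist":0},{"xyz":[0,0,-10],"twist":0},{"xyz":[0,0,-25],"twist":0},{"xyz":[0,0,-35],"twist":0},{"xyz":[0,0,-40],"twist":0}]' - 50
python3 -m handwheel '[{"xyz":[0,0,-35],"twist":-6},{"xyz":[0,0,-5],"twist":-7},{"xyz":[0,0,0],"twist":-7},{"xyz":[0,0,0],"twist":-7},{"xyz":[0,0,0],"twist":-7}]'
python3 - <<'E'
from h import *
cap('wrist','w20'); 
u,v,r,p=dial('w20',(65,80,40),(90,255,160),250,400,.046,145,330);print(u,v,r)
go(.5448,.0693,.35,9.9)
E
```

```text
time_s: 15.5
ee_pos: [0.6172, -0.2734, 0.3022]
eef_rot: [-2.638, -1.693, 0.005]
force: [-0.2, -0.5, -1.2]
finger_gap: 0.663
time_s: 15.92
ee_pos: [0.6182, -0.274, 0.3447]
eef_rot: [-2.025, -2.401, 0.0]
force: [-0.0, 0.2, -1.2]
finger_gap: 0.656
316.9142761230469 267.5 35.5142936706543
now [ 0.6182 -0.274   0.3443] ty 9.9 tilt 0.06 shift(before twist) [350.8 -13.1  -5.5] world turn -0.0 -> twist 0.0 or -180.0 q6 -0.72 t 16.0
```

```bash
python3 -m handwheel '[{"xyz":[35,-3,0],"twist":0},{"xyz":[40,-3,0],"twist":0},{"xyz":[40,-3,0],"twist":0},{"xyz":[40,-3,0],"twist":0},{"xyz":[40,-1,0],"twist":0}]'
python3 -m handwheel '[{"xyz":[40,0,0],"twist":0},{"xyz":[40,0,0],"twist":0},{"xyz":[35,0,10],"twist":0},{"xyz":[25,0,20],"twist":0},{"xyz":[14,0,15],"twist":0}]'
python3 -m handwheel '[{"xyz":[0,0,5],"twist":0},{"xyz":[0,0,0],"twist":0},{"xyz":[0,0,0],"twist":0}]'
python3 - <<'E'
from h import *
im,i=cap('wrist','w21'); 
crop(im,180,100,480,350,2.6,'w21c')
go(.5451,.0675,.35,9.9)
E
```

```text
time_s: 16.38
ee_pos: [0.5728, -0.0824, 0.3439]
eef_rot: [-2.036, -2.391, 0.001]
force: [1.1, -0.3, -2.1]
finger_gap: 0.657
time_s: 16.8
ee_pos: [0.5477, 0.0711, 0.2988]
eef_rot: [-2.031, -2.395, -0.001]
force: [0.5, -1.5, -2.1]
finger_gap: 0.661
time_s: 17.05
ee_pos: [0.5492, 0.0675, 0.2944]
eef_rot: [2.034, 2.394, -0.001]
force: [-0.0, -0.3, -1.7]
finger_gap: 0.664
now [0.5496 0.0671 0.2951] ty 9.3 tilt 0.09 shift(before twist) [  1.1  -4.3 -54.9] world turn 0.6 -> twist -0.6 or 179.4 q6 -0.20 t 17.1
```

View pics/w21c.png

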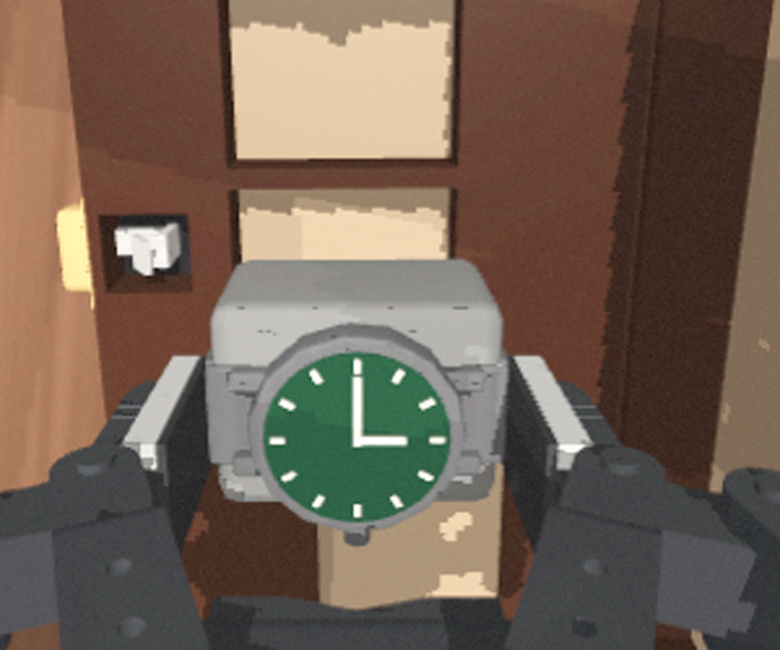

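```bash
cat >> h.py <<'E'
def rim(name,x0,y0,k,pl,pr,s=-.025,yaw=9.9):
    i=info(name);a,b=[plane(i,x0+u/k,y0+v/k,.048) for u,v in (pl,pr)]
    y=np.radians(yaw);m=(a+b)/2+s*np.array([-np.sin(y),np.cos(y),0])
    r=b-a;print('rim len',np.linalg.norm(r).round(4),'angle',np.degrees(np.arctan2(r[1],r[0])).round(1),'centre',m.round(4),'tool',tooloff(m));return m
E
python3 - <<'E'
from h import *
rim('w21',180,100,2.6,(230,188),(456,188)); rim('w21',180,100,2.6,(228,166),(458,166),-.0312)
u,v,r,p=dial('w21',(65,80,40),(90,255,160),250,400,.2951-.1969+.046,145,330);print(u,v,r,tooloff(p))
E
```

```text
rim len 0.0647 angle 9.3 centre [0.5443 0.0703 0.048 ] tool [  4.2  -5.1 247.1]
rim len 0.0653 angle 9.3 centre [0.5444 0.0704 0.048 ] tool [  4.3  -5.  247.1]
316.9214172363281 268.0 35.433231353759766 [  3.2  -1.4 150.9]
```

```bash
python3 -m handwheel '[{"xyz":[1.5,-3,18],"twist":0},{"xyz":[0,0,18],"twist":0},{"xyz":[0,0,13],"twist":0},{"xyz":[0,0,3],"twist":0},{"xyz":[0,0,0],"twist":0}]'
python3 -m handwheel '[{"xyz":[0,0,0],"twist":0},{"xyz":[0,0,0],"twist":0}]'
python3 - <<'E'
from h import *
im,i=cap('wrist','w22'); 
crop(im,180,150,480,350,2.6,'w22c')
go(.5443,.0703,.2249,9.9)
E
```

```text
time_s: 17.52
ee_pos: [0.546, 0.0679, 0.2421]
eef_rot: [-2.035, -2.393, 0.001]
force: [-0.9, -0.1, -1.3]
finger_gap: 0.662
time_s: 17.68
ee_pos: [0.5468, 0.0685, 0.2439]
eef_rot: [2.032, 2.393, 0.003]
force: [0.1, 0.4, -0.9]
finger_gap: 0.661
now [0.5467 0.0687 0.2438] ty 9.3 tilt 0.18 shift(before twist) [ 2.  -2.2 18.9] world turn 0.6 -> twist -0.6 or 179.4 q6 -0.20 t 17.7
```

View pics/w22c.png

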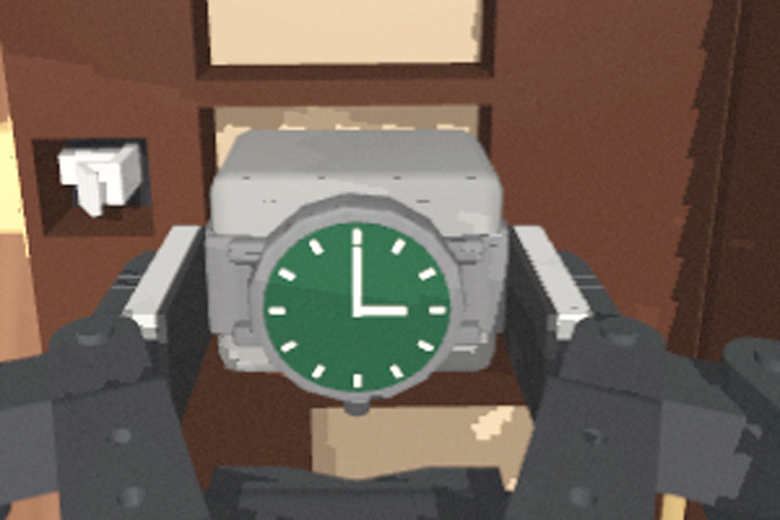

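```bash
python3 -m handwheel '[{"xyz":[1,-2.5,3],"twist":0},{"xyz":[0,0,5],"twist":0},{"xyz":[0,0,4],"twist":0},{"xyz":[0,0,2],"twist":0},{"xyz":[0,0,0],"twist":0}]'
python3 -m handwheel '[{"xyz":[0,0,1.5],"twist":0},{"xyz":[0,0,0],"twist":0},{"xyz":[0,0,0],"twist":0}]'
python3 - <<'E'
from h import *
im,i=cap('wrist','w23'); 
crop(im,180,150,480,350,2.6,'w23c')
go(.5443,.0703,.2249,9.9)
E
```

```text
time_s: 18.15
ee_pos: [0.5426, 0.0697, 0.2272]
eef_rot: [-2.031, -2.394, 0.002]
force: [-0.3, 0.2, -1.2]
finger_gap: 0.664
time_s: 18.4
ee_pos: [0.5432, 0.0696, 0.2267]
eef_rot: [-2.032, -2.396, 0.0]
force: [-0.1, -0.5, -1.8]
finger_gap: 0.662
now [0.5432 0.0697 0.2268] ty 9.4 tilt 0.01 shift(before twist) [0.5 1.1 1.9] world turn 0.5 -> twist -0.5 or 179.5 q6 -0.19 t 18.4
```

View pics/w23c.png

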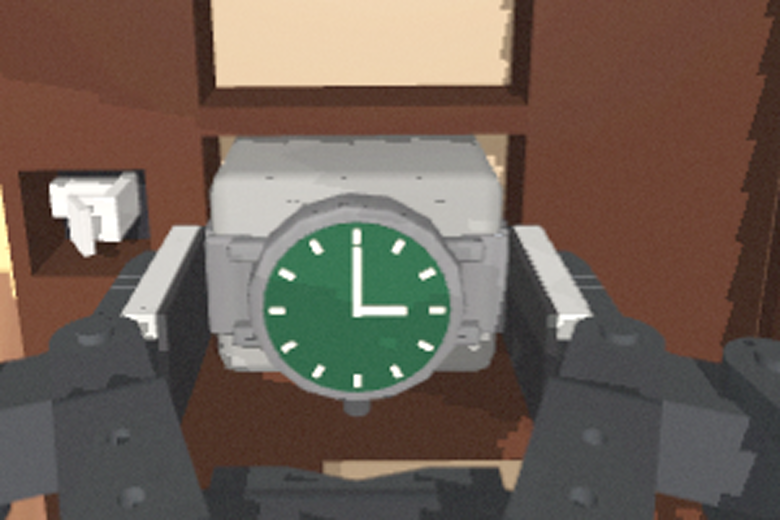

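```bash
python3 -m handwheel '[{"xyz":[0,0.8,1],"twist":0},{"xyz":[0,0,0.7],"twist":0},{"xyz":[0,0,0],"twist":0}]'
python3 -m handwheel '[{"xyz":[0,0,0.7],"twist":0},{"xyz":[0,0,0],"twist":0}]'
python3 -m handwheel '[{"xyz":[0,0,0.7],"twist":0},{"xyz":[0,0,0],"twist":0}]'
```

```text
time_s: 18.7
ee_pos: [0.5441, 0.0697, 0.2251]
eef_rot: [2.032, 2.395, 0.0]
force: [-0.5, -0.0, -1.4]
finger_gap: 0.668
time_s: 18.87
ee_pos: [0.5441, 0.0698, 0.225]
eef_rot: [2.032, 2.396, 0.0]
force: [-2.7, 0.7, 3.6]
finger_gap: 0.663
time_s: 19.03
ee_pos: [0.5441, 0.0698, 0.225]
eef_rot: [2.032, 2.396, -0.0]
force: [-4.3, -0.3, 8.8]
finger_gap: 0.665
```

```bash
python3 -m handwheel '[{"xyz":[0,0,-1.2],"twist":0},{"xyz":[0,0,0],"twist":0}]'
python3 -m handwheel '[{"xyz":[0,0,0],"twist":0},{"xyz":[0,0,0],"twist":0},{"xyz":[0,0,0],"twist":0},{"xyz":[0,0,0],"twist":0}]' 72
python3 -m handwheel '[{"xyz":[0,0,-20],"twist":0},{"xyz":[0,0,-35],"twist":0},{"xyz":[0,0,-40],"twist":0},{"xyz":[0,0,-40],"twist":0},{"xyz":[0,0,-10],"twist":0}]'
python3 - <<'E'
from h import *
cap('wrist','w24'); go(.455,-.36,.38,9.9)
E
```

```text
time_s: 19.2
ee_pos: [0.5441, 0.0698, 0.225]
eef_rot: [2.032, 2.395, 0.001]
force: [-0.3, 0.1, 0.4]
finger_gap: 0.659
time_s: 19.53
ee_pos: [0.544, 0.0697, 0.2248]
eef_rot: [2.032, 2.396, 0.0]
force: [0.1, -0.1, 0.1]
finger_gap: 0.837
time_s: 19.95
ee_pos: [0.5461, 0.0698, 0.3776]
eef_rot: [2.026, 2.388, 0.013]
force: [2.0, 0.2, 1.2]
finger_gap: 0.845
now [0.5462 0.0698 0.3773] ty 9.4 tilt 0.79 shift(before twist) [-409.2 -160.    -3.7] world turn 0.5 -> twist -0.5 or 179.5 q6 -0.19 t 20.0
```

View pics/w24.png

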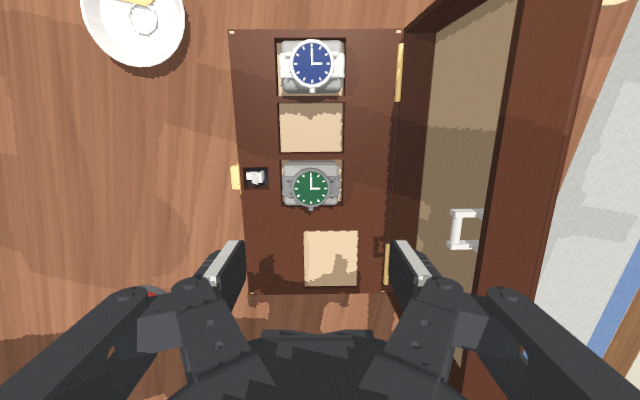

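```bash
python3 -m handwheel '[{"xyz":[-37,-14.5,0],"twist":0},{"xyz":[-37,-14.5,0],"twist":0},{"xyz":[-37,-14.5,0],"twist":0},{"xyz":[-37,-14.5,0],"twist":0},{"xyz":[-37,-14.5,0],"twist":0}]' 85
python3 -m handwheel '[{"xyz":[-37,-14.5,0],"twist":0},{"xyz":[-37,-14.5,0],"twist":0},{"xyz":[-37,-14.5,0],"twist":0},{"xyz":[-37,-14.5,0],"twist":0},{"xyz":[-37,-14.5,0],"twist":0}]' 85
python3 -m handwheel '[{"xyz":[-37,-14.5,0],"twist":0},{"xyz":[0,0,0],"twist":0},{"xyz":[0,0,0],"twist":0}]' 85
python3 - <<'E'
from h import *
im,_=cap('wrist','w25'); go(.455,-.36,.38,9.9)
E
```

```text
time_s: 20.42
ee_pos: [0.5015, -0.1258, 0.3684]
eef_rot: [-2.03, -2.395, 0.001]
force: [0.6, -1.0, 0.2]
finger_gap: 0.999
time_s: 20.83
ee_pos: [0.46, -0.3205, 0.3682]
eef_rot: [-2.031, -2.394, -0.0]
force: [0.9, 0.2, -0.0]
finger_gap: 0.99
time_s: 21.08
ee_pos: [0.4518, -0.3596, 0.3681]
eef_rot: [-2.036, -2.39, -0.001]
force: [0.1, 1.5, 0.1]
finger_gap: 0.997
now [ 0.4523 -0.3581  0.3681] ty 9.3 tilt 0.19 shift(before twist) [ -2.3   2.4 -11.9] world turn 0.6 -> twist -0.6 or 179.4 q6 -0.98 t 21.1
```

View pics/w25.png

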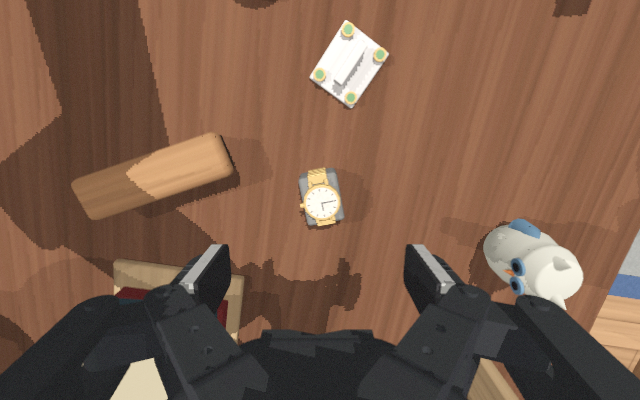

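```bash
python3 - <<'E'
from h import *
im=cv2.imread('pics/w25.png'); crop(im,280,155,370,240,7,'w25c')
E
```

```text
(no output)
```

View pics/w25c.png

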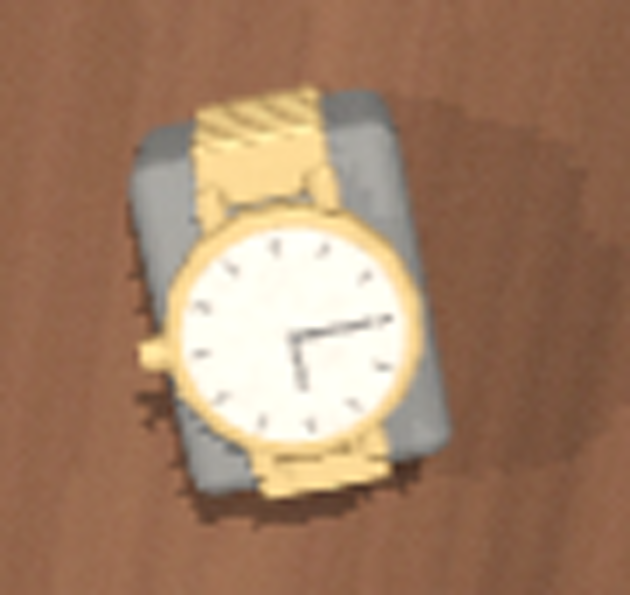

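```bash
python3 - <<'E'
from h import *
i=info('w25'); p=plane(i,280+293/7,155+328/7,.046);print(p)
go(p[0],p[1],.27,-69.4)
E
```

```text
[ 0.45810608 -0.37423851  0.046     ]
now [ 0.4523 -0.3581  0.3681] ty 9.3 tilt 0.19 shift(before twist) [-17.2   3.3  98.1] world turn -78.7 -> twist 78.7 or -101.3 q6 -0.98 t 21.1
```

```bash
python3 -m handwheel '[{"xyz":[-8.5,1.5,5],"twist":0},{"xyz":[-8.5,1.5,5],"twist":6},{"xyz":[0,0,5],"twist":7},{"xyz":[0,0,5],"twist":7},{"xyz":[0,0,5],"twist":7}]' 85
python3 -m handwheel '[{"xyz":[0,0,5],"twist":7},{"xyz":[0,0,10],"twist":7},{"xyz":[0,0,10],"twist":7},{"xyz":[0,0,10],"twist":7},{"xyz":[0,0,10],"twist":7}]' 85
python3 -m handwheel '[{"xyz":[0,0,15],"twist":7},{"xyz":[0,0,10],"twist":7},{"xyz":[0,0,3],"twist":2.7},{"xyz":[0,0,0],"twist":0},{"xyz":[0,0,0],"twist":0}]' 85
python3 - <<'E'
from h import *
im,_=cap('wrist','w26'); go(.4581,-.3742,.191,-69.4)
E
```

```text
time_s: 21.55
ee_pos: [0.4594, -0.3727, 0.3438]
eef_rot: [-2.538, -1.85, -0.0]
force: [-0.3, 0.7, -0.3]
finger_gap: 0.998
time_s: 21.97
ee_pos: [0.4594, -0.3724, 0.2987]
eef_rot: [-2.977, -1.002, 0.0]
force: [-0.3, -0.1, -0.2]
finger_gap: 0.994
time_s: 22.38
ee_pos: [0.4592, -0.3728, 0.2711]
eef_rot: [-3.089, -0.569, 0.001]
force: [0.6, 0.2, 0.7]
finger_gap: 0.998
now [ 0.4593 -0.3732  0.2718] ty -69.1 tilt 0.01 shift(before twist) [-1.4  0.5 80.8] world turn -0.3 -> twist 0.3 or -179.7 q6 0.38 t 22.4
```

View pics/w26.png

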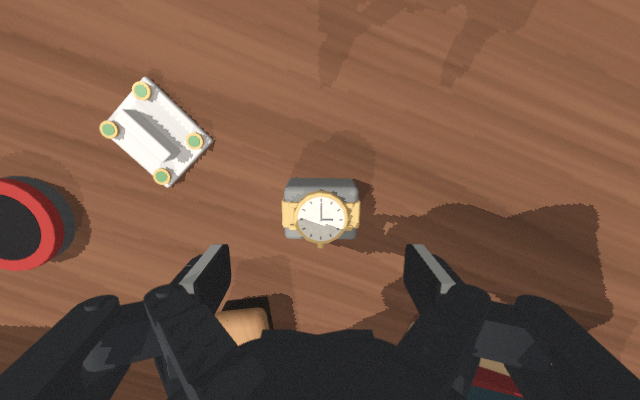

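```bash
python3 - <<'E'
from h import *
i=info('w26')
print('watch',tooloff(plane(i,321,218,.046)))
for u,v in [(222,302),(270,300),(215,320)]: print(tooloff(plane(i,u,v,.043)))
E
```

```text
watch [ -1.1   1.7 225.8]
[-70.9 -74.5 228.8]
[-69.1 -37.3 228.8]
[-87.2 -81.3 228.8]
```

```bash
python3 -m handwheel '[{"xyz":[-1,1.5,25],"twist":0.3},{"xyz":[0,0,25],"twist":0},{"xyz":[0,0,22],"twist":0},{"xyz":[0,0,9],"twist":0},{"xyz":[0,0,0],"twist":0}]' 85
python3 -m handwheel '[{"xyz":[0,0,1],"twist":0},{"xyz":[0,0,0],"twist":0}]' 85
python3 - <<'E'
from h import *
im,_=cap('wrist','w27'); go(.4581,-.3742,.191,-69.4)
E
```

```text
time_s: 22.85
ee_pos: [0.4575, -0.3746, 0.1885]
eef_rot: [-3.088, -0.557, 0.004]
force: [-0.4, 0.4, 0.1]
finger_gap: 0.995
time_s: 23.02
ee_pos: [0.459, -0.3765, 0.1914]
eef_rot: [3.089, 0.556, 0.003]
force: [-0.4, -0.2, 1.1]
finger_gap: 0.993
now [ 0.459  -0.3766  0.1917] ty -69.6 tilt 0.21 shift(before twist) [-0.  -2.6  0.7] world turn 0.2 -> twist -0.2 or 179.8 q6 0.38 t 23.1
```

View pics/w27.png

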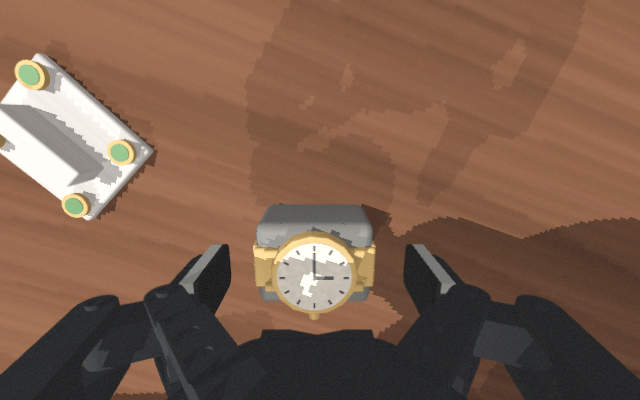

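```bash
python3 -m handwheel '[{"xyz":[0,-1,1],"twist":0},{"xyz":[0,0,0],"twist":0},{"xyz":[0,0,0],"twist":0},{"xyz":[0,0,0],"twist":0},{"xyz":[0,0,0],"twist":0}]' 50 45
python3 -m handwheel '[{"xyz":[0,0,0],"twist":0}]'
python3 - <<'E'
from h import *
im,_=cap('wrist','w28'); go(.4581,-.3742,.191,-69.4)
i=info('w28');crop(im,240,180,400,330,4,'w28c')
E
```

```text
time_s: 23.48
ee_pos: [0.4583, -0.3753, 0.1901]
eef_rot: [3.09, 0.555, 0.002]
force: [-0.6, 0.7, 6.0]
finger_gap: 0.667
time_s: 23.57
ee_pos: [0.4583, -0.3754, 0.1901]
eef_rot: [3.09, 0.555, 0.002]
force: [0.8, 0.2, 5.5]
finger_gap: 0.666
now [ 0.4583 -0.3754  0.1901] ty -69.6 tilt 0.11 shift(before twist) [ 0.2 -1.2 -0.9] world turn 0.2 -> twist -0.2 or 179.8 q6 0.38 t 23.6
```

View pics/w28c.png

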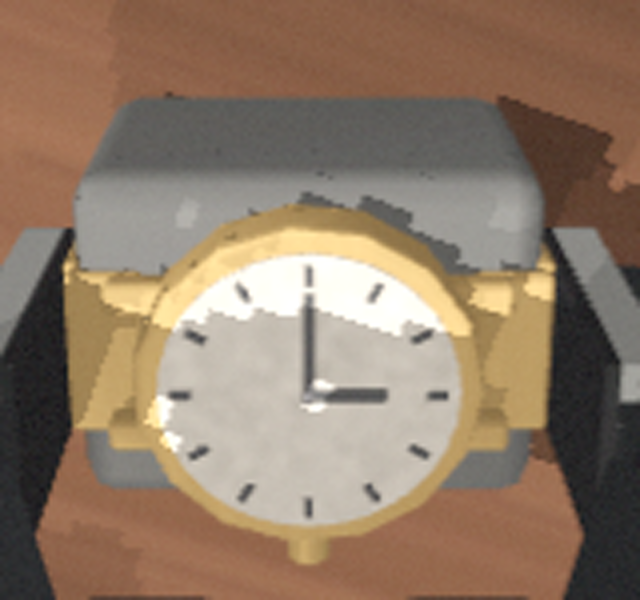

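```bash
python3 - <<'E'
from h import *
print(tooloff(plane(info('w28'),317,277.5,.046)))
E
python3 -m handwheel '[{"xyz":[0,0,-10],"twist":0},{"xyz":[0,0,-25],"twist":0},{"xyz":[0,0,-35],"twist":0},{"xyz":[0,0,-40],"twist":0},{"xyz":[0,0,-35],"twist":-4}]' - 50
python3 -m handwheel '[{"xyz":[0,0,-10],"twist":-7},{"xyz":[0,0,0],"twist":-7},{"xyz":[0,0,0],"twist":-7},{"xyz":[0,0,0],"twist":-7},{"xyz":[0,0,0],"twist":-7}]'
python3 -m handwheel '[{"xyz":[0,0,0],"twist":-7},{"xyz":[0,0,0],"twist":-7},{"xyz":[0,0,0],"twist":-7},{"xyz":[0,0,0],"twist":-7},{"xyz":[0,0,0],"twist":-7}]'
python3 -m handwheel '[{"xyz":[0,0,0],"twist":-5},{"xyz":[0,0,0],"twist":0}]'
python3 - <<'E'
from h import *
im,_=cap('wrist','w29'); go(.5355,.1254,.345,9.5)
E
```

```text
[  0.4  -0.4 144.1]
time_s: 24.03
ee_pos: [0.4575, -0.3745, 0.3353]
eef_rot: [-3.069, -0.665, 0.001]
force: [1.6, -1.2, -1.7]
finger_gap: 0.666
time_s: 24.45
ee_pos: [0.4575, -0.3745, 0.3437]
eef_rot: [-2.723, -1.564, 0.001]
force: [0.6, 0.2, -2.1]
finger_gap: 0.668
time_s: 24.87
ee_pos: [0.4575, -0.3745, 0.3434]
eef_rot: [-2.127, -2.31, -0.0]
force: [-0.2, 0.4, -0.6]
finger_gap: 0.664
time_s: 25.03
ee_pos: [0.4575, -0.3745, 0.3434]
eef_rot: [-2.03, -2.396, -0.0]
force: [-0.1, 0.7, -1.9]
finger_gap: 0.665
now [ 0.4576 -0.3746  0.3435] ty 9.3 tilt 0.07 shift(before twist) [480.9 157.4  -1.1] world turn 0.2 -> twist -0.2 or 179.8 q6 -0.99 t 25.1
```

View pics/w29.png

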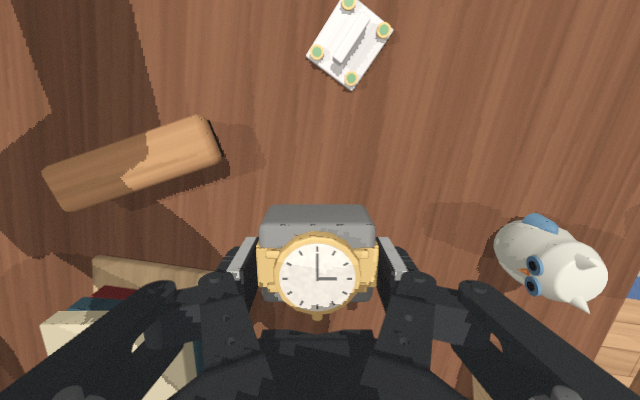

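```bash
python3 -m handwheel '[{"xyz":[30,10,0],"twist":0},{"xyz":[38,12.5,0],"twist":0},{"xyz":[38,12.5,0],"twist":0},{"xyz":[38,12.5,0],"twist":0},{"xyz":[38,12.5,0],"twist":0}]'
python3 -m handwheel '[{"xyz":[38,12.5,0],"twist":0},{"xyz":[38,12.5,0],"twist":0},{"xyz":[38,12.5,0],"twist":0},{"xyz":[38,12.5,0],"twist":0},{"xyz":[38,12.5,0],"twist":0}]'
python3 -m handwheel '[{"xyz":[38,12,0],"twist":0},{"xyz":[38,12,0],"twist":0},{"xyz":[25,8,0],"twist":0},{"xyz":[8,2,0],"twist":0},{"xyz":[0,0,0],"twist":0}]'
python3 - <<'E'
from h import *
go(.5355,.1254,.295,9.5)
E
```

```text
time_s: 25.5
ee_pos: [0.4871, -0.1839, 0.3438]
eef_rot: [-2.036, -2.392, -0.0]
force: [0.9, 0.5, -2.5]
finger_gap: 0.666
time_s: 25.92
ee_pos: [0.5178, 0.0141, 0.344]
eef_rot: [2.036, 2.393, -0.0]
force: [1.1, -0.3, -0.6]
finger_gap: 0.664
time_s: 26.33
ee_pos: [0.5336, 0.1272, 0.3437]
eef_rot: [-2.03, -2.397, 0.0]
force: [-0.8, -1.2, -0.9]
finger_gap: 0.664
now [0.5336 0.1272 0.3437] ty 9.5 tilt 0.03 shift(before twist) [-2.1  1.6 48.7] world turn 0.0 -> twist -0.0 or 180.0 q6 -0.09 t 26.3
```

```bash
python3 -m handwheel '[{"xyz":[-2,1.5,25],"twist":0},{"xyz":[0,0,30],"twist":0},{"xyz":[0,0,20],"twist":0},{"xyz":[0,0,0],"twist":0},{"xyz":[0,0,0],"twist":0}]'
python3 - <<'E'
from h import *
im,_=cap('wrist','w30');crop(im,180,100,480,350,2.6,'w30c')
go(.5355,.1254,.2181,9.5)
E
```

```text
time_s: 26.75
ee_pos: [0.535, 0.122, 0.2676]
eef_rot: [-2.034, -2.391, 0.005]
force: [-0.1, -0.5, -0.7]
finger_gap: 0.663
now [0.536  0.1223 0.2693] ty 9.3 tilt 0.02 shift(before twist) [ 3.2  0.  51.2] world turn 0.2 -> twist -0.2 or 179.8 q6 -0.09 t 26.8
```

View pics/w30c.png

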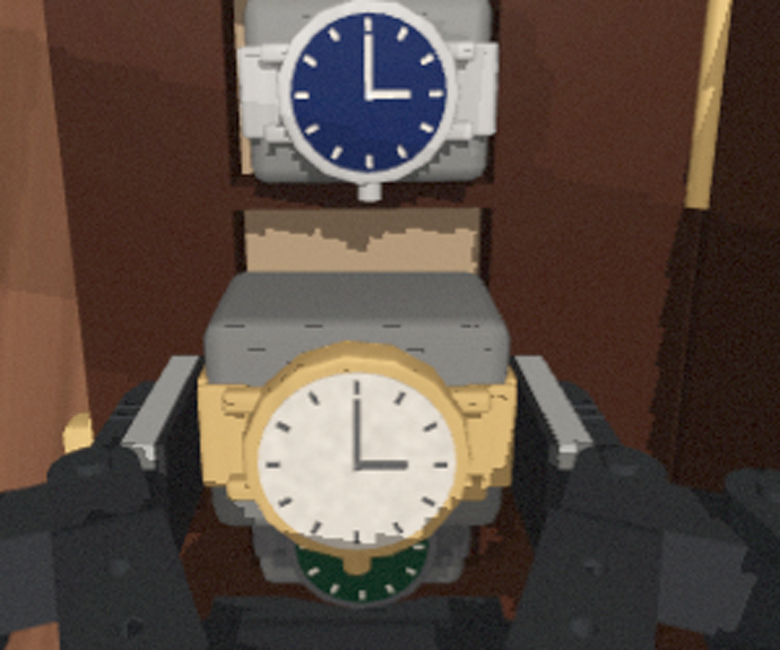

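```bash
python3 - <<'E'
from h import *
rim('w30',180,100,2.6,(234,209),(492,209))
print(tooloff(plane(info('w30'),317,100+463/2.6,.2693-.1901+.046)))
E
```

```text
rim len 0.0651 angle 9.3 centre [0.5349 0.1252 0.048 ] tool [  3.2  -0.7 221.3]
[  2.1  -2.3 144.1]
```

```bash
python3 -m handwheel '[{"xyz":[1.8,1.5,10],"twist":0},{"xyz":[0,0,10],"twist":0},{"xyz":[0,0,5],"twist":0},{"xyz":[0,0,0],"twist":0},{"xyz":[0,0,0],"twist":0}]'
python3 - <<'E'
from h import *
im,_=cap('wrist','w31');crop(im,180,100,480,350,2.6,'w31c')
go(.5355,.1254,.2181,9.5)
E
```

```text
time_s: 27.22
ee_pos: [0.5367, 0.1255, 0.2434]
eef_rot: [-2.032, -2.395, 0.001]
force: [-0.1, 1.0, -1.3]
finger_gap: 0.664
now [0.5369 0.1255 0.2438] ty 9.4 tilt 0.01 shift(before twist) [ 0.1 -1.4 25.7] world turn 0.1 -> twist -0.1 or 179.9 q6 -0.09 t 27.3
```

View pics/w31c.png

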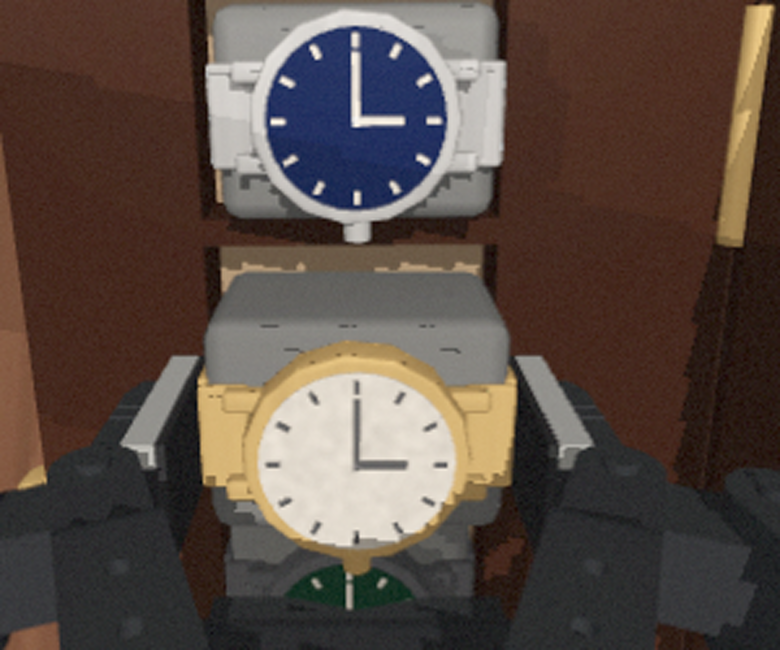

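```bash
python3 -m handwheel '[{"xyz":[0.7,-1.2,7],"twist":0},{"xyz":[0,0,7],"twist":0},{"xyz":[0,0,4],"twist":0},{"xyz":[0,0,1],"twist":0},{"xyz":[0,0,0],"twist":0}]'
python3 -m handwheel '[{"xyz":[0,0,0],"twist":0},{"xyz":[0,0,0],"twist":0}]'
python3 - <<'E'
from h import *
im,_=cap('wrist','w32');crop(im,180,150,480,350,2.6,'w32c')
go(.5355,.1254,.2181,9.5)
E
```

```text
time_s: 27.68
ee_pos: [0.5352, 0.1259, 0.224]
eef_rot: [-2.032, -2.395, 0.002]
force: [-0.6, -0.0, -1.4]
finger_gap: 0.668
time_s: 27.85
ee_pos: [0.5358, 0.126, 0.2251]
eef_rot: [2.032, 2.395, 0.001]
force: [0.1, 0.0, -1.7]
finger_gap: 0.668
now [0.5358 0.126  0.2252] ty 9.4 tilt 0.04 shift(before twist) [-0.5 -0.4  7.1] world turn 0.1 -> twist -0.1 or 179.9 q6 -0.09 t 27.9
```

View pics/w32c.png

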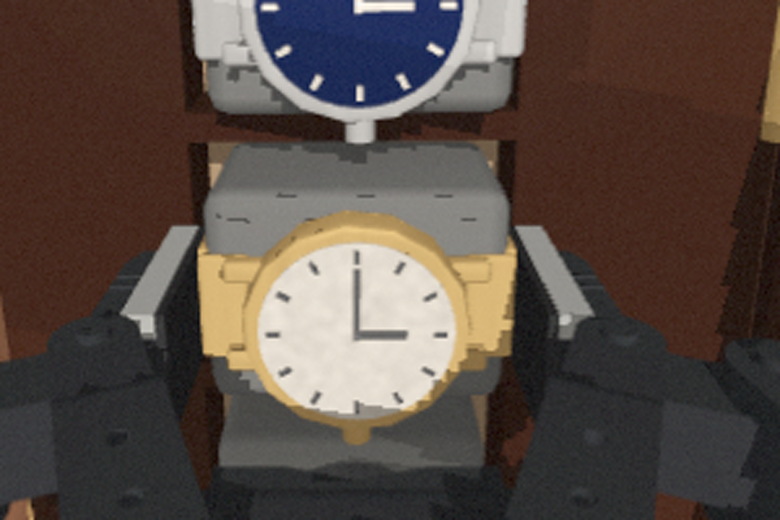

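```bash
python3 -m handwheel '[{"xyz":[0,-0.6,3],"twist":0},{"xyz":[0,0,1.5],"twist":0},{"xyz":[0,0,0],"twist":0},{"xyz":[0,0,0],"twist":0}]'
python3 -m handwheel '[{"xyz":[0,0,1],"twist":0},{"xyz":[0,0,0],"twist":0}]'
python3 -m handwheel '[{"xyz":[0,0,0.8],"twist":0},{"xyz":[0,0,0],"twist":0}]'
```

```text
time_s: 28.23
ee_pos: [0.5349, 0.1259, 0.2201]
eef_rot: [-2.032, -2.395, 0.001]
force: [-0.5, 0.4, -1.8]
finger_gap: 0.667
time_s: 28.4
ee_pos: [0.535, 0.1258, 0.2192]
eef_rot: [-2.032, -2.396, 0.0]
force: [0.7, -0.6, -0.6]
finger_gap: 0.664
time_s: 28.57
ee_pos: [0.535, 0.1259, 0.2184]
eef_rot: [-2.032, -2.395, 0.0]
force: [-0.2, 0.5, -0.4]
finger_gap: 0.666
```

```bash
python3 -m handwheel '[{"xyz":[0,0,0.7],"twist":0},{"xyz":[0,0,0],"twist":0}]'
python3 -m handwheel '[{"xyz":[0,0,0.6],"twist":0},{"xyz":[0,0,0],"twist":0}]'
```

```text
time_s: 28.73
ee_pos: [0.5351, 0.1259, 0.2182]
eef_rot: [2.032, 2.395, 0.0]
force: [-1.3, 1.0, 0.5]
finger_gap: 0.669
time_s: 28.9
ee_pos: [0.5351, 0.1258, 0.2181]
eef_rot: [2.032, 2.396, -0.0]
force: [-1.9, 0.3, 5.8]
finger_gap: 0.667
```

```bash
python3 -m handwheel '[{"xyz":[0,0,-0.9],"twist":0},{"xyz":[0,0,0],"twist":0}]'
python3 -m handwheel '[{"xyz":[0,0,0],"twist":0},{"xyz":[0,0,0],"twist":0},{"xyz":[0,0,0],"twist":0},{"xyz":[0,0,0],"twist":0}]' 70
python3 -m handwheel '[{"xyz":[0,0,-20],"twist":0},{"xyz":[0,0,-35],"twist":0},{"xyz":[0,0,-40],"twist":0},{"xyz":[0,0,-40],"twist":0},{"xyz":[0,0,-10],"twist":0}]'
python3 - <<'E'
from h import *
cap('wrist','w33'); cap('top','t33');go(.46,-.22,.36,9.4)
E
```

```text
time_s: 29.07
ee_pos: [0.5351, 0.1259, 0.2183]
eef_rot: [2.032, 2.395, 0.001]
force: [-0.3, 0.4, -1.5]
finger_gap: 0.666
time_s: 29.4
ee_pos: [0.5351, 0.1259, 0.2181]
eef_rot: [2.032, 2.395, 0.0]
force: [-0.5, 0.5, 0.0]
finger_gap: 0.822
time_s: 29.82
ee_pos: [0.5372, 0.1261, 0.3709]
eef_rot: [2.026, 2.388, 0.015]
force: [2.5, 0.5, 0.4]
finger_gap: 0.822
now [0.5363 0.126  0.3673] ty 9.4 tilt 0.51 shift(before twist) [-328.9 -131.8    6.4] world turn 0.0 -> twist -0.0 or 180.0 q6 -0.09 t 29.9
```

View pics/w33.png

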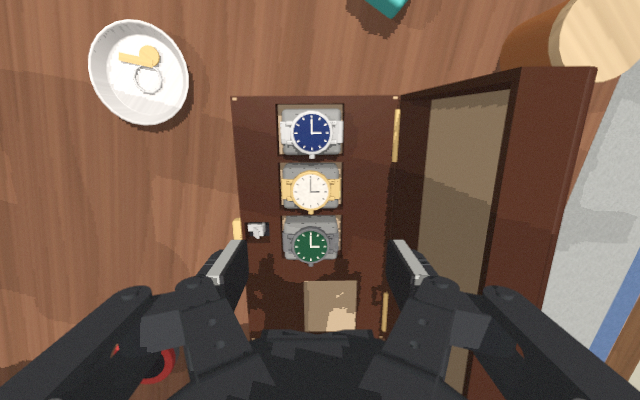

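View pics/t33.png

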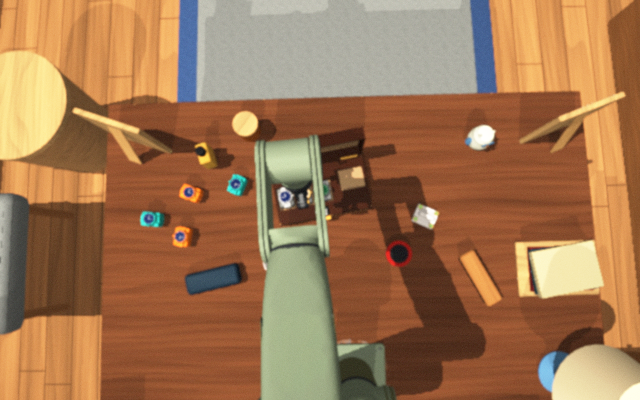

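```bash
python3 -m handwheel '[{"xyz":[-36.5,-14.6,0],"twist":0},{"xyz":[-36.5,-14.6,0],"twist":0},{"xyz":[-36.5,-14.6,0],"twist":0},{"xyz":[-36.5,-14.6,0],"twist":0},{"xyz":[-36.5,-14.6,0],"twist":0}]' 40
python3 -m handwheel '[{"xyz":[-36.5,-14.6,0],"twist":0},{"xyz":[-36.5,-14.6,0],"twist":0},{"xyz":[-36.5,-14.6,0],"twist":0},{"xyz":[-34,-14.6,0],"twist":0},{"xyz":[0,0,0],"twist":0}]'
python3 -m handwheel '[{"xyz":[0,0,0],"twist":0}]'
python3 - <<'E'
from h import *
im,_=cap('wrist','w34'); go(.46,-.22,.36,9.4)
E
```

```text
time_s: 30.33
ee_pos: [0.4912, -0.0672, 0.3606]
eef_rot: [-2.029, -2.393, 0.003]
force: [-0.7, -0.3, -0.9]
finger_gap: 0.47
time_s: 30.75
ee_pos: [0.4565, -0.2223, 0.361]
eef_rot: [-2.039, -2.387, 0.005]
force: [0.2, -0.5, -0.3]
finger_gap: 0.464
time_s: 30.83
ee_pos: [0.4573, -0.2187, 0.3608]
eef_rot: [-2.035, -2.388, 0.0]
force: [1.0, 1.3, 0.6]
finger_gap: 0.467
now [ 0.4577 -0.2174  0.3609] ty 9.3 tilt 0.26 shift(before twist) [-3.   1.9  0.9] world turn 0.1 -> twist -0.1 or 179.9 q6 -0.78 t 30.9
```

View pics/w34.png

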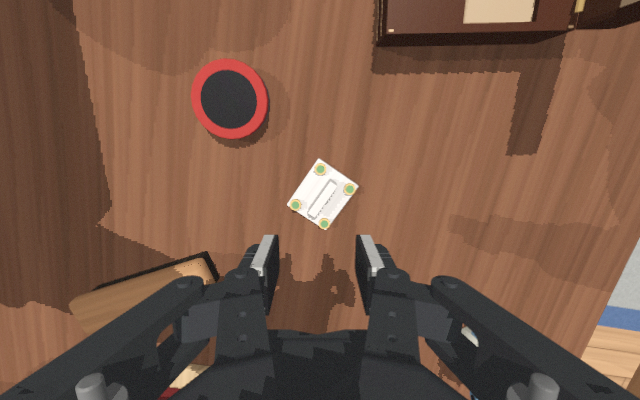

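```bash
python3 - <<'E'
from h import *
im=cv2.imread('pics/w34.png'); crop(im,275,145,370,240,7,'w34c')
E
```

```text
(no output)
```

View pics/w34c.png

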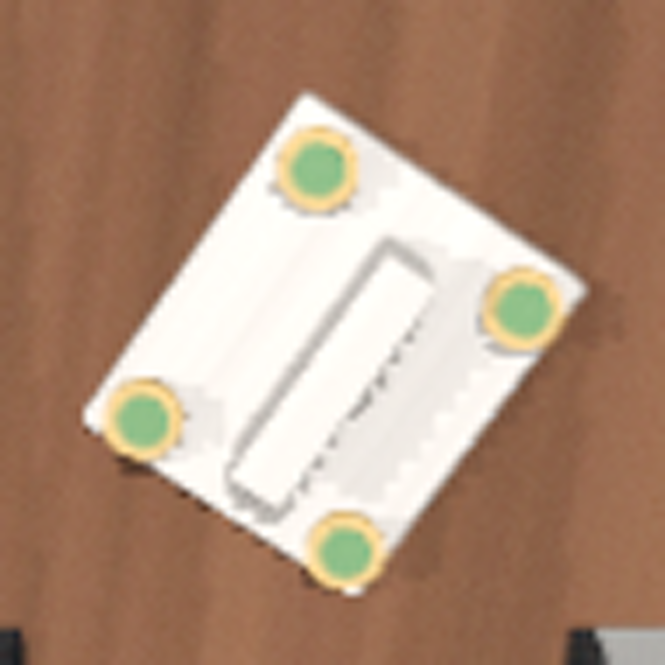

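```bash
python3 - <<'E'
from h import *
i=info('w34'); P=lambda u,v,z:plane(i,275+u/7,145+v/7,z)
q=[P(*a,.006) for a in [(305,93),(587,290),(355,592),(85,415)]]
print('plate c',np.mean(q,0),[np.linalg.norm(q[k]-q[(k+1)%4]).round(4) for k in range(4)])
for a,b in [(0,1),(3,2)]:
    d=q[b]-q[a];print(np.degrees(np.arctan2(d[1],d[0])))
p=P(333,380,.024);print('bar',p)
c=(np.mean(q,0)+p)/2
go(c[0],c[1],.26,-25.3)
E
```

```text
plate c [ 0.46435462 -0.23440561  0.006     ] [np.float64(0.0557), np.float64(0.0642), np.float64(0.0545), np.float64(0.0642)]
-25.73035201690447
-25.650740223849123
bar [ 0.46416135 -0.23420631  0.024     ]
now [ 0.4577 -0.2174  0.3609] ty 9.3 tilt 0.26 shift(before twist) [-18.1   4.1 100.8] world turn -34.6 -> twist 34.6 or -145.4 q6 -0.78 t 30.9
```

```bash
python3 -m handwheel '[{"xyz":[-9,2,20],"twist":0},{"xyz":[-9,2,20],"twist":7},{"xyz":[0,0,20],"twist":7},{"xyz":[0,0,20],"twist":7},{"xyz":[0,0,20],"twist":7}]' 40
python3 -m handwheel '[{"xyz":[0,0,0],"twist":6.8},{"xyz":[0,0,0],"twist":0},{"xyz":[0,0,0],"twist":0}]'
python3 - <<'E'
from h import *
im,_=cap('wrist','w35'); go(.4643,-.2343,.181,-25.5)
E
```

```text
time_s: 31.3
ee_pos: [0.4654, -0.2322, 0.2611]
eef_rot: [-2.553, -1.827, 0.0]
force: [0.1, -0.4, 0.4]
finger_gap: 0.465
time_s: 31.55
ee_pos: [0.4656, -0.2327, 0.2623]
eef_rot: [-2.65, -1.684, 0.001]
force: [-0.8, -0.9, 0.2]
finger_gap: 0.471
now [ 0.4658 -0.2332  0.263 ] ty -25.2 tilt 0.01 shift(before twist) [-1.7 -0.9 82. ] world turn -0.3 -> twist 0.3 or -179.7 q6 -0.19 t 31.6
```

View pics/w35.png

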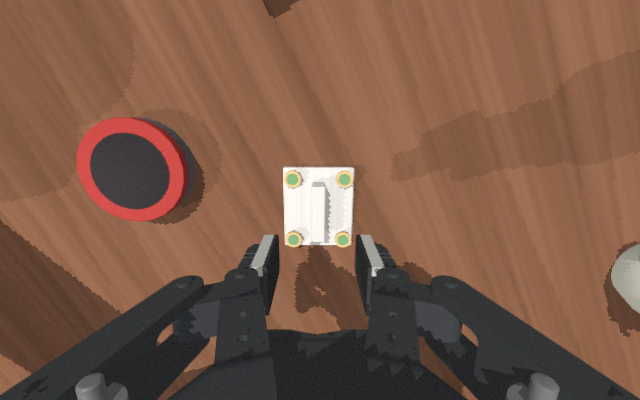

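```bash
python3 -m handwheel '[{"xyz":[-1,0,25],"twist":0.3},{"xyz":[0,0,25],"twist":0},{"xyz":[0,0,18],"twist":0},{"xyz":[0,0,4],"twist":0},{"xyz":[0,0,0],"twist":0}]' 40
python3 -m handwheel '[{"xyz":[0,0,0],"twist":0},{"xyz":[0,0,0],"twist":0}]'
python3 - <<'E'
from h import *
im,_=cap('wrist','w36'); go(.4643,-.2343,.181,-25.5);crop(im,220,170,420,330,3.9,'w36c')
E
```

```text
time_s: 32.02
ee_pos: [0.4647, -0.2345, 0.1904]
eef_rot: [-2.657, -1.673, 0.001]
force: [0.4, 0.8, -0.9]
finger_gap: 0.468
time_s: 32.18
ee_pos: [0.4659, -0.2357, 0.1929]
eef_rot: [2.657, 1.671, 0.002]
force: [-0.5, 0.5, 0.4]
finger_gap: 0.465
now [ 0.4659 -0.2357  0.1929] ty -25.7 tilt 0.21 shift(before twist) [ 0.6 -2.1 11.9] world turn 0.2 -> twist -0.2 or 179.8 q6 -0.19 t 32.2
```

View pics/w36c.png

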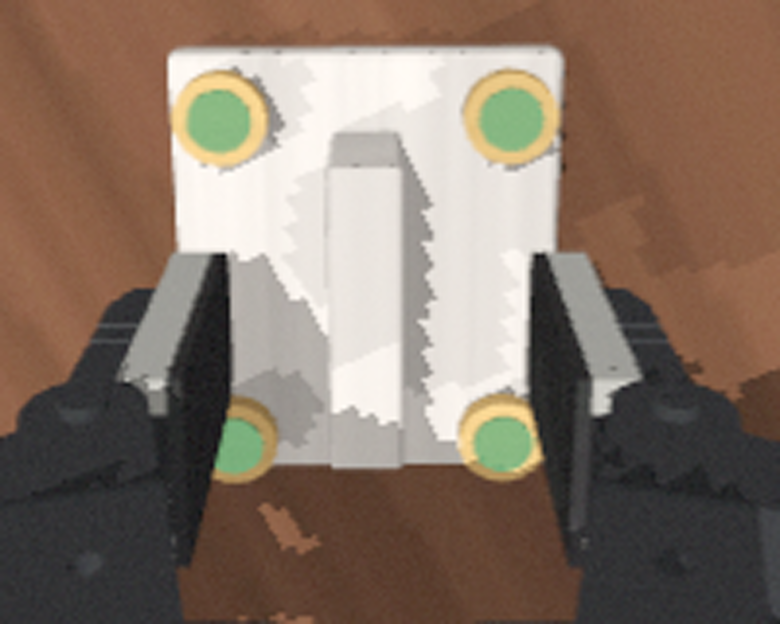

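```bash
python3 - <<'E'
from h import *
print(tooloff(plane(info('w36'),220+366/3.9,170+167/3.9,.024)))
E
python3 -m handwheel '[{"xyz":[0,-1.5,6],"twist":0},{"xyz":[0,0,4],"twist":0},{"xyz":[0,0,0],"twist":0},{"xyz":[0,0,0],"twist":0}]'
```

```text
[ 22.1  -2.4 168.9]
time_s: 32.57
ee_pos: [0.4633, -0.2344, 0.1808]
eef_rot: [-2.659, -1.671, 0.001]
force: [-0.9, 0.4, -0.3]
finger_gap: 0.47
```

```bash
python3 -m handwheel '[{"xyz":[0,0,-0.5],"twist":0},{"xyz":[0,0,0],"twist":0},{"xyz":[0,0,0],"twist":0},{"xyz":[0,0,0],"twist":0},{"xyz":[0,0,0],"twist":0}]' 4 40
python3 -m handwheel '[{"xyz":[0,0,0],"twist":0}]'
python3 - <<'E'
from h import *
im,_=cap('wrist','w37'); go(.4643,-.2343,.181,-25.5);crop(im,220,170,420,330,3.9,'w37c')
E
```

```text
time_s: 32.98
ee_pos: [0.4638, -0.2347, 0.1819]
eef_rot: [2.66, 1.671, 0.001]
force: [0.2, -0.5, 0.9]
finger_gap: 0.105
time_s: 33.07
ee_pos: [0.4638, -0.2347, 0.182]
eef_rot: [2.659, 1.671, 0.001]
force: [-0.4, -0.7, 1.3]
finger_gap: 0.108
now [ 0.4638 -0.2347  0.182 ] ty -25.7 tilt 0.05 shift(before twist) [0.6 0.2 1. ] world turn 0.2 -> twist -0.2 or 179.8 q6 -0.19 t 33.1
```

View pics/w37c.png

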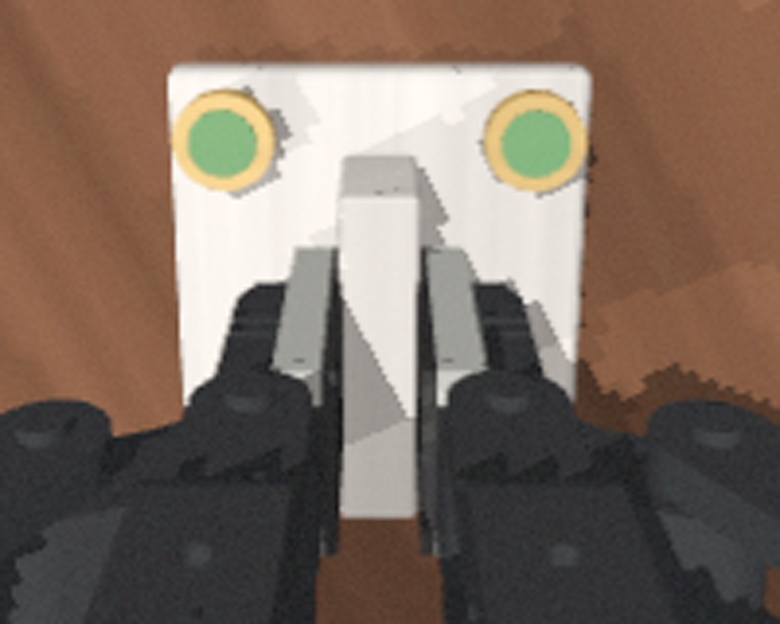

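```bash
python3 -m handwheel '[{"xyz":[0,0,-10],"twist":0},{"xyz":[0,0,-25],"twist":0},{"xyz":[0,0,-35],"twist":-7},{"xyz":[0,0,-30],"twist":-7},{"xyz":[0,0,-10],"twist":-7}]' 
python3 -m handwheel '[{"xyz":[0,0,0],"twist":-7},{"xyz":[0,0,0],"twist":-7},{"xyz":[0,0,0],"twist":0},{"xyz":[0,0,0],"twist":0}]'
python3 - <<'E'
from h import *
im,_=cap('wrist','w38'); go(.5184,-.0235,.29,9.5)
E
```

```text
time_s: 33.53
ee_pos: [0.4648, -0.2354, 0.2968]
eef_rot: [2.299, 2.13, 0.002]
force: [0.8, -0.2, -1.6]
finger_gap: 0.105
time_s: 33.87
ee_pos: [0.4632, -0.2343, 0.2916]
eef_rot: [-2.038, -2.39, 0.0]
force: [0.0, -0.5, -1.7]
finger_gap: 0.107
now [ 0.4633 -0.2343  0.2914] ty 9.1 tilt 0.06 shift(before twist) [199.4  87.8   1.5] world turn 0.4 -> twist -0.4 or 179.6 q6 -0.79 t 33.9
```

View pics/w38.png

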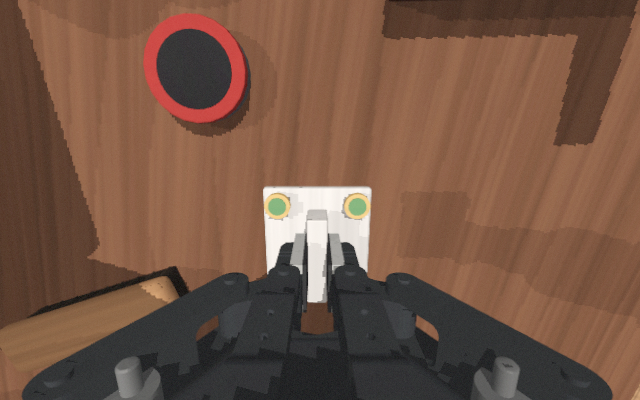

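```bash
python3 -m handwheel '[{"xyz":[33,14.6,0],"twist":-0.3},{"xyz":[36,16,0],"twist":0},{"xyz":[36,16,0],"twist":0},{"xyz":[36,16,0],"twist":0},{"xyz":[33,15,0],"twist":0}]' 
python3 -m handwheel '[{"xyz":[18,8,10],"twist":0},{"xyz":[7,2.5,10],"twist":0},{"xyz":[0,0,5],"twist":0},{"xyz":[0,0,0],"twist":0},{"xyz":[0,0,0],"twist":0}]'
python3 - <<'E'
from h import *
im,_=cap('wrist','w39'); go(.5184,-.0235,.23,9.5)
E
```

```text
time_s: 34.33
ee_pos: [0.5112, -0.0481, 0.2913]
eef_rot: [-2.031, -2.395, 0.0]
force: [0.8, -0.2, -1.1]
finger_gap: 0.1
time_s: 34.75
ee_pos: [0.517, -0.0247, 0.2658]
eef_rot: [-2.029, -2.396, 0.002]
force: [-0.6, -1.3, -1.2]
finger_gap: 0.105
now [ 0.5174 -0.025   0.2664] ty 9.4 tilt 0.04 shift(before twist) [ 1.3  1.3 36.4] world turn 0.1 -> twist -0.1 or 179.9 q6 -0.38 t 34.8
```

View pics/w39.png

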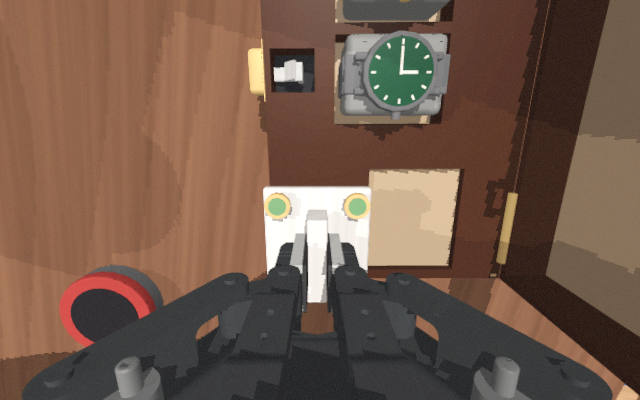

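```bash
python3 - <<'E'
from h import *
im=cv2.imread('pics/w39.png');crop(im,250,150,480,290,3.4,'w39c')
E
```

```text
(no output)
```

View pics/w39c.png

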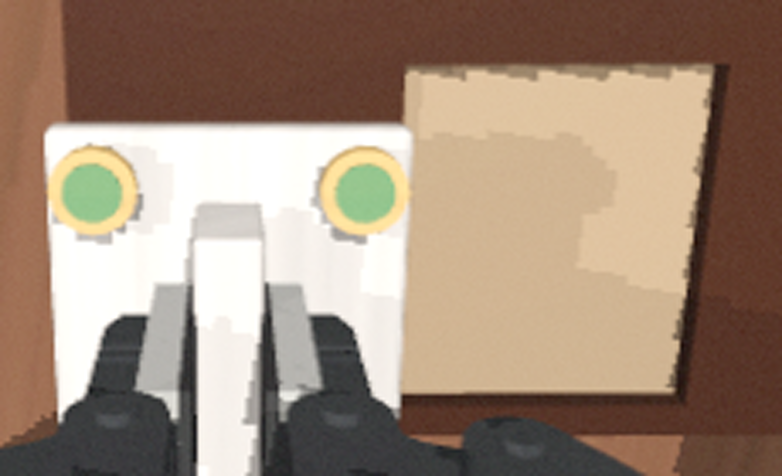

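```bash
python3 - <<'E'
from h import *
i=info('w39');P=lambda u,v,z:plane(i,250+u/3.4,150+v/3.4,z)
for n,u,v,z in [('rTL',403,67,.048),('rTR',727,65,.048),('rBR',683,402,.048),('pTL',46,127,.0904),('pTR',411,127,.0904)]: print(n,tooloff(P(u,v,z)))
E
```

```text
rTL [ 36.   31.8 218.4]
rTR [ 36.5  92.7 218.4]
rBR [-34.1  93.1 218.4]
pTL [ 34.3 -28.3 176. ]
pTR [ 34.4  26.  176. ]
```

```bash
python3 -m handwheel '[{"xyz":[0,1.5,12],"twist":0},{"xyz":[0,0,12],"twist":0},{"xyz":[0,0,6],"twist":0},{"xyz":[0,0,0],"twist":0},{"xyz":[0,0,0],"twist":0}]' 
python3 -m handwheel '[{"xyz":[0,0,2],"twist":0},{"xyz":[0,0,1.5],"twist":0},{"xyz":[0,0,0],"twist":0},{"xyz":[0,0,0],"twist":0}]'
python3 - <<'E'
from h import *
im,_=cap('wrist','w40'); go(.5184,-.0235,.23,9.5)
E
```

```text
time_s: 35.22
ee_pos: [0.5184, -0.0237, 0.2355]
eef_rot: [-2.028, -2.397, 0.002]
force: [-0.1, 0.2, -1.6]
finger_gap: 0.101
time_s: 35.55
ee_pos: [0.5191, -0.0234, 0.2334]
eef_rot: [2.028, 2.399, 0.0]
force: [-0.7, 0.5, -0.8]
finger_gap: 0.108
now [ 0.5191 -0.0234  0.2334] ty 9.6 tilt 0.03 shift(before twist) [ 0.  -0.7  3.4] world turn -0.1 -> twist 0.1 or -179.9 q6 -0.38 t 35.6
```

View pics/w40.png

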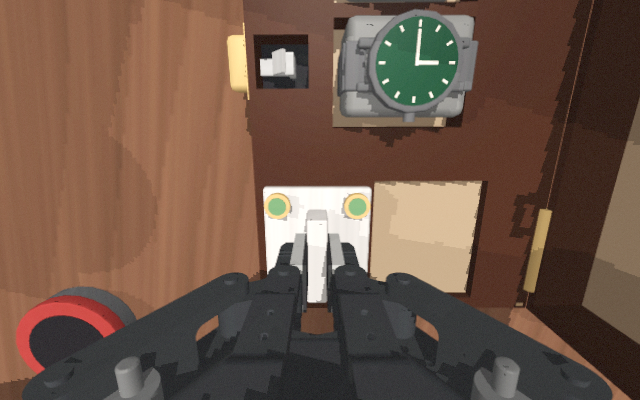

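```bash
python3 -m handwheel '[{"xyz":[0,0,1.5],"twist":0},{"xyz":[0,0,0],"twist":0},{"xyz":[0,0,0],"twist":0}]'
python3 -m handwheel '[{"xyz":[0,0,1],"twist":0},{"xyz":[0,0,0],"twist":0}]'
python3 -m handwheel '[{"xyz":[0,0,0.7],"twist":0},{"xyz":[0,0,0],"twist":0}]'
python3 -m handwheel '[{"xyz":[0,0,0.7],"twist":0},{"xyz":[0,0,0],"twist":0}]'
```

```text
time_s: 35.85
ee_pos: [0.519, -0.0234, 0.2316]
eef_rot: [-2.028, -2.399, 0.0]
force: [0.0, -0.2, -0.9]
finger_gap: 0.109
time_s: 36.02
ee_pos: [0.5189, -0.0234, 0.2305]
eef_rot: [-2.028, -2.399, 0.0]
force: [-0.2, -0.5, -1.7]
finger_gap: 0.109
time_s: 36.18
ee_pos: [0.5191, -0.0235, 0.23]
eef_rot: [2.028, 2.399, 0.0]
force: [0.5, -0.3, -0.8]
finger_gap: 0.103
time_s: 36.35
ee_pos: [0.5191, -0.0235, 0.23]
eef_rot: [-2.028, -2.399, 0.0]
force: [-1.9, 0.4, 4.0]
finger_gap: 0.104
```

```bash
python3 -m handwheel '[{"xyz":[0,0,-0.6],"twist":0},{"xyz":[0,0,0],"twist":0},{"xyz":[0,0,0],"twist":0},{"xyz":[0,0,0],"twist":0}]' 24
python3 -m handwheel '[{"xyz":[0,0,-10],"twist":0},{"xyz":[0,0,-15],"twist":0},{"xyz":[0,0,-10],"twist":0},{"xyz":[0,-14,0],"twist":0},{"xyz":[0,-13,0],"twist":0}]'
python3 -m handwheel '[{"xyz":[0,0,0],"twist":0},{"xyz":[0,0,0],"twist":0},{"xyz":[0,0,0],"twist":0}]' 0
python3 - <<'E'
from h import *
im,_=cap('wrist','w41'); go(.5184,-.0235,.23,9.5)
E
```

```text
time_s: 36.68
ee_pos: [0.519, -0.0235, 0.2297]
eef_rot: [2.028, 2.399, 0.0]
force: [0.8, -0.2, 0.0]
finger_gap: 0.282
time_s: 37.1
ee_pos: [0.4932, -0.0282, 0.2669]
eef_rot: [2.025, 2.397, 0.003]
force: [-1.0, -0.4, -0.3]
finger_gap: 0.278
time_s: 37.35
ee_pos: [0.493, -0.028, 0.2654]
eef_rot: [2.027, 2.398, 0.001]
force: [-0.2, -0.4, 0.6]
finger_gap: -0.0
now [ 0.4931 -0.028   0.2653] ty 9.6 tilt 0.08 shift(before twist) [ 0.3 25.7 35.3] world turn -0.1 -> twist 0.1 or -179.9 q6 -0.40 t 37.4
```

View pics/w41.png

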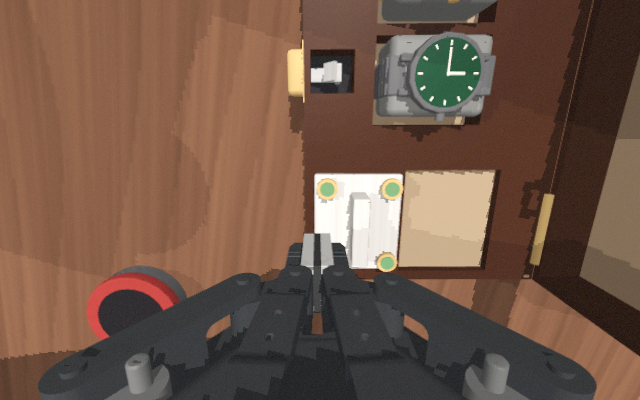

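```bash
python3 -m handwheel '[{"xyz":[0,0,14],"twist":0},{"xyz":[0,0,12],"twist":0},{"xyz":[0,0,5],"twist":0},{"xyz":[0,0,2],"twist":0},{"xyz":[0,0,0],"twist":0}]' 0 60
python3 -m handwheel '[{"xyz":[0,0,0],"twist":0},{"xyz":[0,0,0],"twist":0}]'
python3 - <<'E'
from h import *
im,_=cap('wrist','w42'); go(.5184,-.0235,.231,9.5); crop(im,220,140,520,300,2.6,'w42c')
E
```

```text
time_s: 37.82
ee_pos: [0.4925, -0.0279, 0.2314]
eef_rot: [-2.028, -2.399, 0.001]
force: [1.1, 0.4, 0.2]
finger_gap: 0.002
time_s: 37.98
ee_pos: [0.4929, -0.028, 0.2325]
eef_rot: [2.027, 2.398, 0.001]
force: [1.1, 0.8, -0.7]
finger_gap: -0.003
now [ 0.4929 -0.028   0.2325] ty 9.6 tilt 0.09 shift(before twist) [ 0.2 25.9  1.6] world turn -0.1 -> twist 0.1 or -179.9 q6 -0.40 t 38.0
```

View pics/w42c.png

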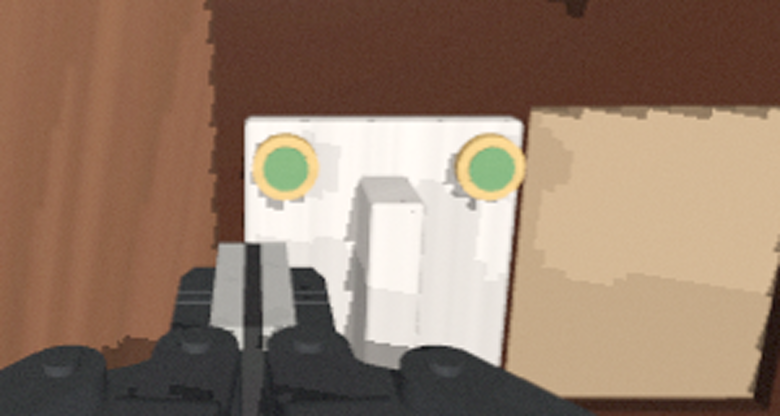

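```bash
python3 -m handwheel '[{"xyz":[0,4,1],"twist":0},{"xyz":[0,4,0],"twist":0},{"xyz":[0,4,0],"twist":0},{"xyz":[0,4,0],"twist":0},{"xyz":[0,4,0],"twist":0}]'
python3 -m handwheel '[{"xyz":[0,4,0],"twist":0},{"xyz":[0,4,0],"twist":0},{"xyz":[0,4,0],"twist":0},{"xyz":[0,4,0],"twist":0},{"xyz":[0,4,0],"twist":0}]'
python3 - <<'E'
from h import *
im,_=cap('wrist','w43'); go(.5184,-.0235,.231,9.5); crop(im,220,140,520,300,2.6,'w43c')
E
```

```text
time_s: 38.45
ee_pos: [0.5126, -0.0246, 0.2309]
eef_rot: [-2.028, -2.399, 0.0]
force: [-0.9, -0.7, 0.7]
finger_gap: 0.001
time_s: 38.87
ee_pos: [0.5323, -0.0212, 0.2308]
eef_rot: [2.028, 2.399, 0.0]
force: [-0.3, 0.2, -0.1]
finger_gap: 0.001
now [ 0.533  -0.0212  0.231 ] ty 9.6 tilt 0.10 shift(before twist) [  0.2 -14.8   0. ] world turn -0.1 -> twist 0.1 or -179.9 q6 -0.37 t 38.9
```

View pics/w43c.png

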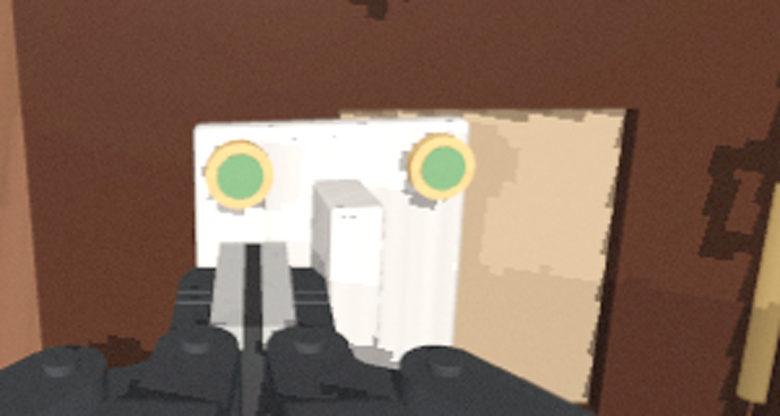

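```bash
python3 -m handwheel '[{"xyz":[0,4,0],"twist":0},{"xyz":[0,4,0],"twist":0},{"xyz":[0,4,0],"twist":0},{"xyz":[0,4,0],"twist":0},{"xyz":[0,4,0],"twist":0}]'
python3 - <<'E'
from h import *
im,_=cap('wrist','w44'); go(.5184,-.0235,.231,9.5); crop(im,220,140,520,300,2.6,'w44c')
E
```

```text
time_s: 39.33
ee_pos: [0.5519, -0.0179, 0.2307]
eef_rot: [-2.028, -2.399, 0.0]
force: [-0.4, -0.2, -0.6]
finger_gap: 0.003
now [ 0.5526 -0.0179  0.231 ] ty 9.6 tilt 0.08 shift(before twist) [  0.2 -34.7  -0. ] world turn -0.1 -> twist 0.1 or -179.9 q6 -0.36 t 39.4
```

View pics/w44c.png

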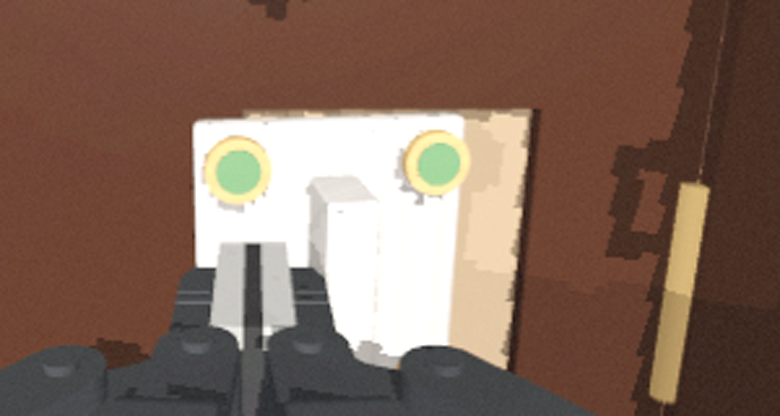

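```bash
python3 -m handwheel '[{"xyz":[0,3.5,0],"twist":0},{"xyz":[0,3.5,0],"twist":0},{"xyz":[0,2.5,0],"twist":0},{"xyz":[0,0,0],"twist":0}]'
python3 - <<'E'
from h import *
im,_=cap('wrist','w45'); go(.5184,-.0235,.231,9.5); crop(im,220,140,520,300,2.6,'w45c')
E
```

```text
time_s: 39.72
ee_pos: [0.5615, -0.0163, 0.2309]
eef_rot: [2.028, 2.399, 0.001]
force: [0.2, 0.3, -0.6]
finger_gap: -0.003
now [ 0.5613 -0.0164  0.231 ] ty 9.6 tilt 0.04 shift(before twist) [  0.1 -43.5  -0.1] world turn -0.1 -> twist 0.1 or -179.9 q6 -0.35 t 39.8
```

View pics/w45c.png

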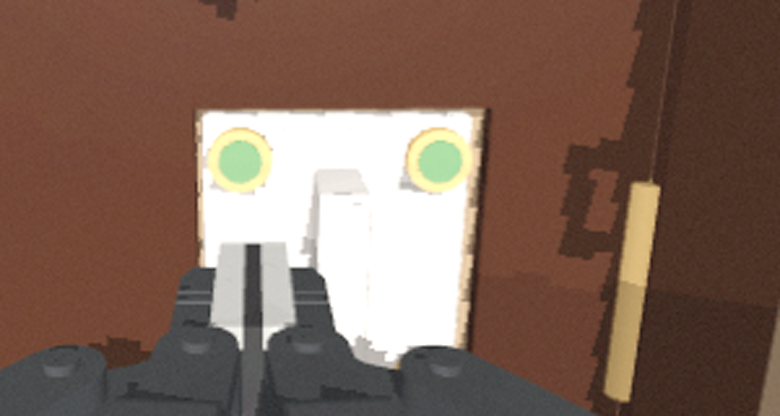

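```bash
python3 -m handwheel '[{"xyz":[0,-6,0],"twist":0},{"xyz":[0,-4,-10],"twist":0},{"xyz":[0,0,-35],"twist":0},{"xyz":[0,0,-40],"twist":0},{"xyz":[0,0,-40],"twist":0}]'
python3 -m handwheel '[{"xyz":[-20,-10,-40],"twist":0},{"xyz":[0,0,-20],"twist":0},{"xyz":[0,0,0],"twist":0}]'
python3 - <<'E'
from h import *
im,_=cap('wrist','w46'); go(.549+.15*.9857,.0745+.15*.1685,.425,9.5)
cap('side','s46');cap('top','t46')
E
```

```text
time_s: 40.18
ee_pos: [0.5497, -0.018, 0.3568]
eef_rot: [-2.027, -2.397, 0.002]
force: [1.3, -0.2, 0.2]
finger_gap: 0.001
time_s: 40.43
ee_pos: [0.5459, -0.0384, 0.4201]
eef_rot: [2.022, 2.389, 0.01]
force: [0.1, 0.1, 0.6]
finger_gap: 0.003
now [ 0.5453 -0.038   0.4168] ty 9.5 tilt 0.48 shift(before twist) [110.8 172.3  -7.2] world turn -0.0 -> twist 0.0 or -180.0 q6 -0.39 t 40.5
```

View pics/w46.png

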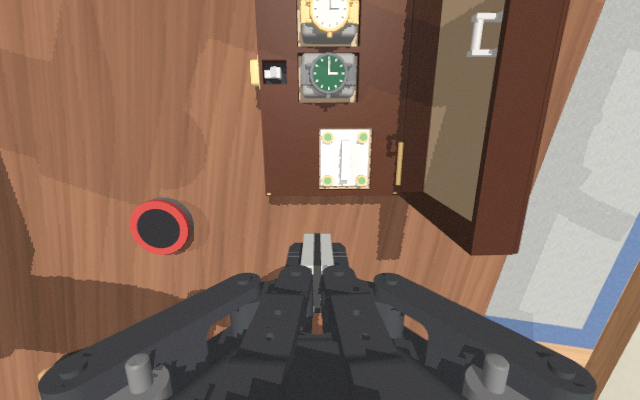

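View pics/t46.png

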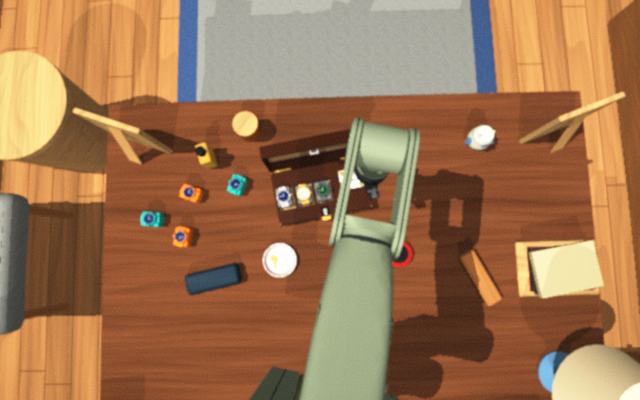

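View pics/s46.png

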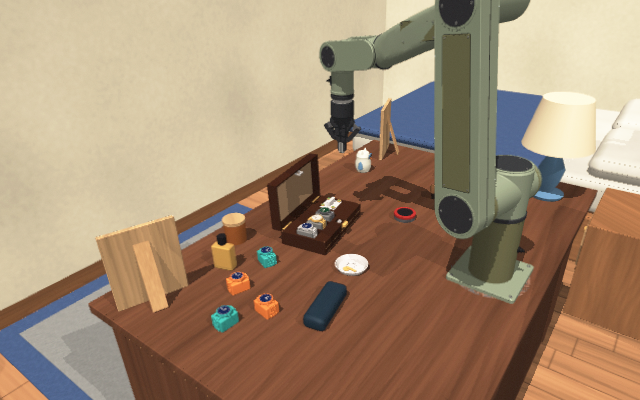

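```bash
python3 - <<'E'
from h import *
im=cv2.imread('pics/w46.png');crop(im,290,0,420,210,3.6,'w46c')
E
```

```text
(no output)
```

View pics/w46c.png

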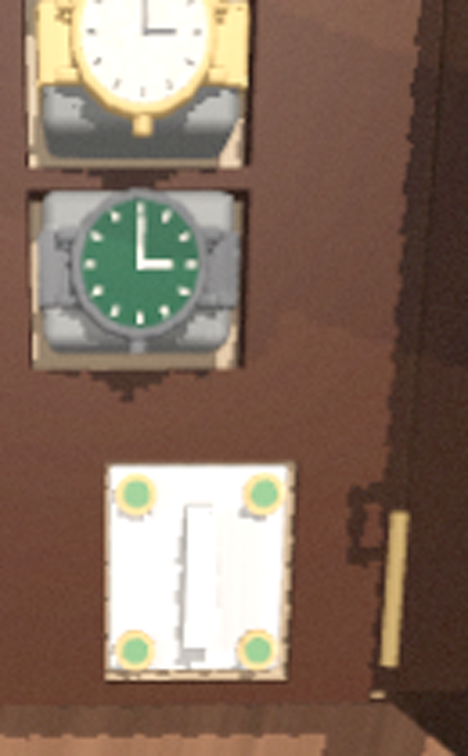

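```bash
python3 - <<'E'
from h import *
i=info('w46'); c=np.array([.549,.0745]); y=np.radians(9.6); ax=np.array([np.cos(y),np.sin(y)]);ay=np.array([-ax[1],ax[0]])
for u,v in [(518,250),(548,60),(473,253)]:
    p=plane(i,u,v,.207)[:2]-c; print((p@ax).round(4),(p@ay).round(4))
t=c+.15*ax; go(t[0],t[1],.425,9.6)
E
```

```text
0.1167 -0.1313
0.1114 -0.0131
0.0865 -0.1334
now [ 0.5443 -0.0374  0.4121] ty 9.6 tilt 0.03 shift(before twist) [109.7 173.2 -13. ] world turn 0.0 -> twist -0.0 or 180.0 q6 -0.39 t 40.6
```

```bash
python3 -m handwheel '[{"xyz":[10,15,-15],"twist":0},{"xyz":[20,32,0],"twist":0},{"xyz":[20,32,0],"twist":0},{"xyz":[20,32,0],"twist":0},{"xyz":[20,32,0],"twist":0}]'
python3 -m handwheel '[{"xyz":[20,30,0],"twist":0},{"xyz":[0,0,0],"twist":0},{"xyz":[0,0,0],"twist":0}]'
python3 - <<'E'
from h import *
im,_=cap('wrist','w47')
c=np.array([.549,.0745]); y=np.radians(9.6); ax=np.array([np.cos(y),np.sin(y)])
t=c+.15*ax; go(t[0],t[1],.355,9.6)
E
```

```text
time_s: 41.0
ee_pos: [0.6715, 0.0764, 0.4243]
eef_rot: [-2.026, -2.396, 0.005]
force: [0.8, -1.0, 0.3]
finger_gap: -0.0
time_s: 41.25
ee_pos: [0.6976, 0.1016, 0.4225]
eef_rot: [-2.021, -2.398, 0.008]
force: [0.4, -0.1, 0.5]
finger_gap: -0.003
now [0.697  0.1005 0.4236] ty 9.7 tilt 0.36 shift(before twist) [-1.   0.2 68.6] world turn -0.1 -> twist 0.1 or -179.9 q6 -0.15 t 41.3
```

View pics/w47.png

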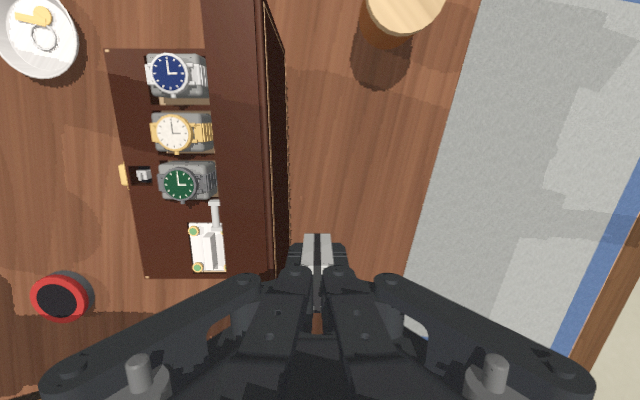

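```bash
python3 -m handwheel '[{"xyz":[0,0,20],"twist":0},{"xyz":[0,0,25],"twist":0},{"xyz":[0,0,20],"twist":0},{"xyz":[0,0,4],"twist":0},{"xyz":[0,0,0],"twist":0}]'
python3 -m handwheel '[{"xyz":[0,-6,0],"twist":0},{"xyz":[0,-6,0],"twist":0},{"xyz":[0,-5,0],"twist":0},{"xyz":[0,0,0],"twist":0}]'
python3 - <<'E'
from h import *
im,_=cap('wrist','w48')
c=np.array([.549,.0745]); y=np.radians(9.6); ax=np.array([np.cos(y),np.sin(y)])
o=arm.get_obs();print('box x',((o['ee_pos'][:2]-c)@ax).round(4),'tipz',o['ee_pos'][2]-.173,o['force'])
E
```

```text
time_s: 41.72
ee_pos: [0.6958, 0.0987, 0.3554]
eef_rot: [-2.027, -2.394, 0.007]
force: [-0.2, 1.6, -0.4]
finger_gap: 0.001
time_s: 42.05
ee_pos: [0.6799, 0.0968, 0.3602]
eef_rot: [2.027, 2.398, 0.002]
force: [-0.2, 0.2, 0.1]
finger_gap: -0.003
box x 0.1332 tipz 0.18692100540671508 [-0.16251798 -0.6588146   0.02467227]
```

View pics/w48.png

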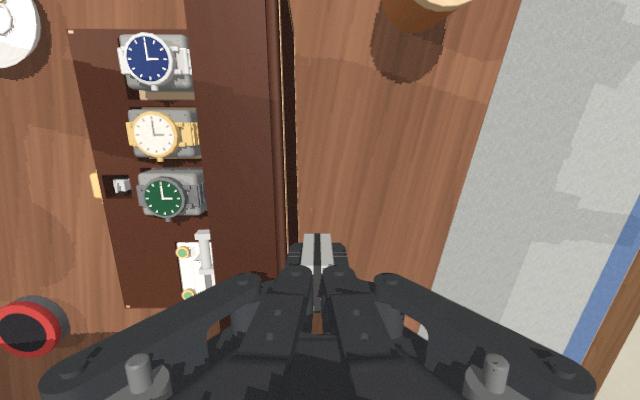

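```bash
python3 -m handwheel '[{"xyz":[0,-6,0],"twist":0},{"xyz":[0,-9,-1],"twist":0},{"xyz":[0,-9,-1],"twist":0},{"xyz":[0,-9,-1],"twist":0},{"xyz":[0,-9,0],"twist":0}]'
python3 -m handwheel '[{"xyz":[0,-9,1],"twist":0},{"xyz":[0,-9,1],"twist":0},{"xyz":[0,-9,1.5],"twist":0},{"xyz":[0,-9,2],"twist":0}]'
python3 - <<'E'
from h import *
im,_=cap('wrist','w49')
c=np.array([.549,.0745]); y=np.radians(9.6); ax=np.array([np.cos(y),np.sin(y)])
o=arm.get_obs();print('box x rel hinge corner',((o['ee_pos'][:2]-c)@ax-.0945).round(4),'tipz rel',(o['ee_pos'][2]-.173-.048).round(4),o['force'])
cap('side','s49')
E
```

```text
time_s: 42.52
ee_pos: [0.6391, 0.0898, 0.3624]
eef_rot: [2.027, 2.397, 0.003]
force: [1.5, 0.9, 1.9]
finger_gap: -0.002
time_s: 42.85
ee_pos: [0.6036, 0.0838, 0.3571]
eef_rot: [2.026, 2.397, 0.003]
force: [1.9, -0.2, 1.9]
finger_gap: -0.004
box x rel hinge corner -0.0406 tipz rel 0.1352 [0.3466907  1.00413086 1.0348944 ]
```

View pics/w49.png

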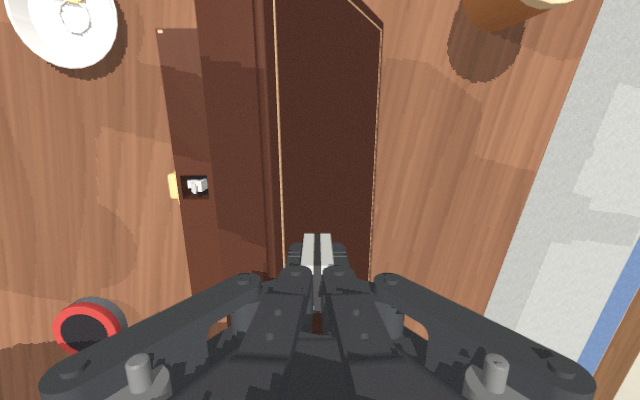

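View pics/s49.png

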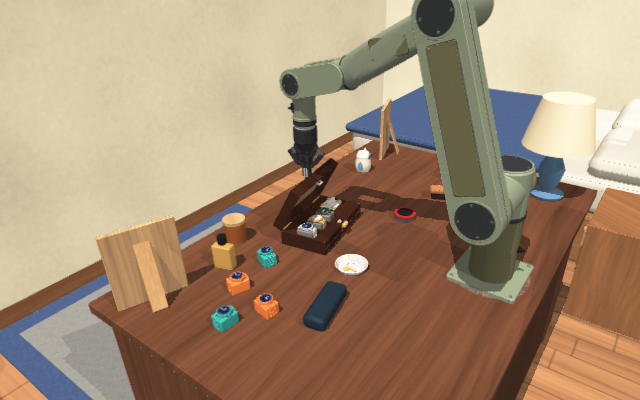

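```bash
python3 -m handwheel '[{"xyz":[0,-11.5,4],"twist":0},{"xyz":[0,-11.5,5],"twist":0},{"xyz":[0,-11,6],"twist":0},{"xyz":[0,-10,7.5],"twist":0},{"xyz":[0,-9.5,8],"twist":0}]'
python3 -m handwheel '[{"xyz":[0,-9,8],"twist":0},{"xyz":[0,-8,9],"twist":0},{"xyz":[0,-7,9],"twist":0}]'
python3 - <<'E'
from h import *
im,_=cap('wrist','w50')
c=np.array([.549,.0745]); y=np.radians(9.6); ax=np.array([np.cos(y),np.sin(y)])
o=arm.get_obs();print('box x rel hinge corner',((o['ee_pos'][:2]-c)@ax-.0945).round(4),'tipz rel',(o['ee_pos'][2]-.173-.048).round(4),o['force'])
cap('side','s50')
E
```

```text
time_s: 43.37
ee_pos: [0.5512, 0.075, 0.3264]
eef_rot: [2.027, 2.397, 0.003]
force: [-0.2, 0.5, 3.4]
finger_gap: 0.002
time_s: 43.62
ee_pos: [0.5272, 0.0709, 0.2997]
eef_rot: [2.027, 2.398, 0.001]
force: [-1.2, -0.4, 2.9]
finger_gap: 0.002
box x rel hinge corner -0.1184 tipz rel 0.0761 [ 0.58681972 -1.15311846  0.13899008]
```

View pics/w50.png

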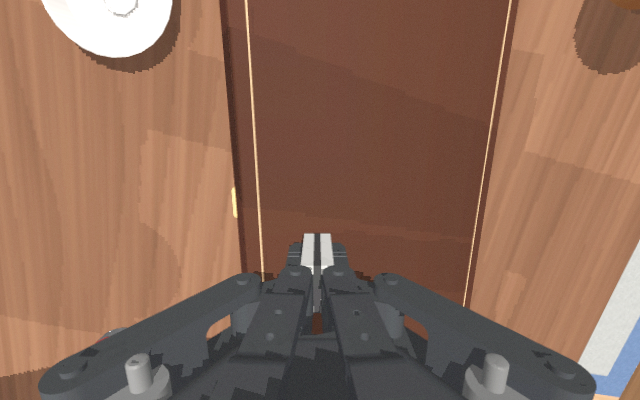

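```bash
python3 -m handwheel '[{"xyz":[0,-6,8],"twist":0},{"xyz":[0,-5,10],"twist":0},{"xyz":[0,-4,10],"twist":0},{"xyz":[0,-2,5],"twist":0},{"xyz":[0,0,0],"twist":0}]'
python3 - <<'E'
from h import *
im,_=cap('wrist','w51')
c=np.array([.549,.0745]); y=np.radians(9.6); ax=np.array([np.cos(y),np.sin(y)])
o=arm.get_obs();print('box x rel hinge corner',((o['ee_pos'][:2]-c)@ax-.0945).round(4),'tipz rel',(o['ee_pos'][2]-.173-.048).round(4),o['force'])
E
```

```text
time_s: 44.13
ee_pos: [0.5098, 0.0681, 0.2646]
eef_rot: [-2.027, -2.398, 0.002]
force: [0.2, -1.2, 2.0]
finger_gap: -0.0
box x rel hinge corner -0.1339 tipz rel 0.0443 [-0.49645445  0.29457213  1.98346765]
```

View pics/w51.png

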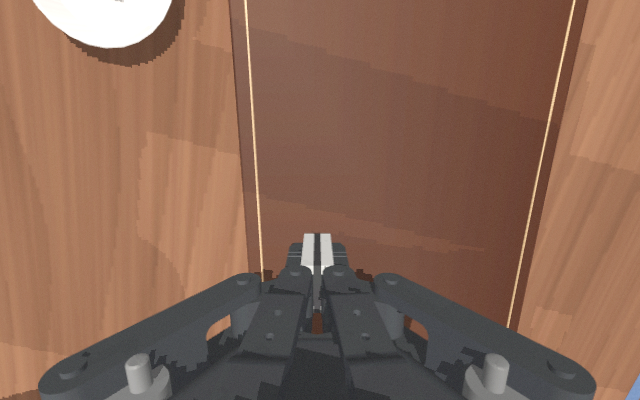

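```bash
python3 -m handwheel '[{"xyz":[0,-1,3],"twist":0},{"xyz":[0,-1,3],"twist":0},{"xyz":[0,0,2],"twist":0},{"xyz":[0,0,0],"twist":0}]'
python3 -m handwheel '[{"xyz":[0,0,2],"twist":0},{"xyz":[0,0,0],"twist":0}]'
python3 -m handwheel '[{"xyz":[0,0,1],"twist":0},{"xyz":[0,0,0],"twist":0}]'
```

```text
time_s: 44.52
ee_pos: [0.5083, 0.0679, 0.2581]
eef_rot: [-2.028, -2.399, 0.001]
force: [-0.5, -0.1, -0.9]
finger_gap: 0.002
time_s: 44.68
ee_pos: [0.5084, 0.0679, 0.2558]
eef_rot: [-2.028, -2.399, 0.0]
force: [-1.7, 0.1, 2.7]
finger_gap: 0.0
time_s: 44.85
ee_pos: [0.5085, 0.0679, 0.2553]
eef_rot: [-2.028, -2.399, 0.001]
force: [-2.8, -0.6, 4.7]
finger_gap: -0.004
```

```bash
python3 -m handwheel '[{"xyz":[0,0,1],"twist":0},{"xyz":[0,0,0],"twist":0}]'
python3 -m handwheel '[{"xyz":[0,0,1],"twist":0},{"xyz":[0,0,0],"twist":0}]'
python3 -m handwheel '[{"xyz":[0,0,1],"twist":0},{"xyz":[0,0,0],"twist":0}]'
```

```text
time_s: 45.02
ee_pos: [0.5085, 0.0679, 0.2549]
eef_rot: [-2.028, -2.399, 0.001]
force: [-4.9, -0.6, 8.4]
finger_gap: 0.003
time_s: 45.18
ee_pos: [0.5085, 0.0679, 0.2546]
eef_rot: [-2.027, -2.399, 0.002]
force: [-5.6, -1.0, 13.6]
finger_gap: -0.002
time_s: 45.35
ee_pos: [0.5085, 0.068, 0.2542]
eef_rot: [-2.027, -2.399, 0.002]
force: [-8.8, -1.1, 17.7]
finger_gap: -0.002
```

```bash
python3 -m handwheel '[{"xyz":[0,0,1],"twist":0},{"xyz":[0,0,1],"twist":0},{"xyz":[0,0,0],"twist":0}]'
python3 -m handwheel '[{"xyz":[0,0,1],"twist":0},{"xyz":[0,0,0],"twist":0}]'
python3 - <<'E'
from h import *
im,_=cap('side','s52');crop(im,260,170,400,270,5.5,'s52c');cap('wrist','w52')
E
```

```text
time_s: 45.6
ee_pos: [0.5085, 0.0679, 0.2535]
eef_rot: [-2.027, -2.399, 0.003]
force: [-11.9, -1.4, 26.5]
finger_gap: 0.002
time_s: 45.77
ee_pos: [0.5085, 0.068, 0.2531]
eef_rot: [-2.026, -2.399, 0.003]
force: [-14.1, 0.6, 31.7]
finger_gap: 0.002
```

View pics/s52c.png

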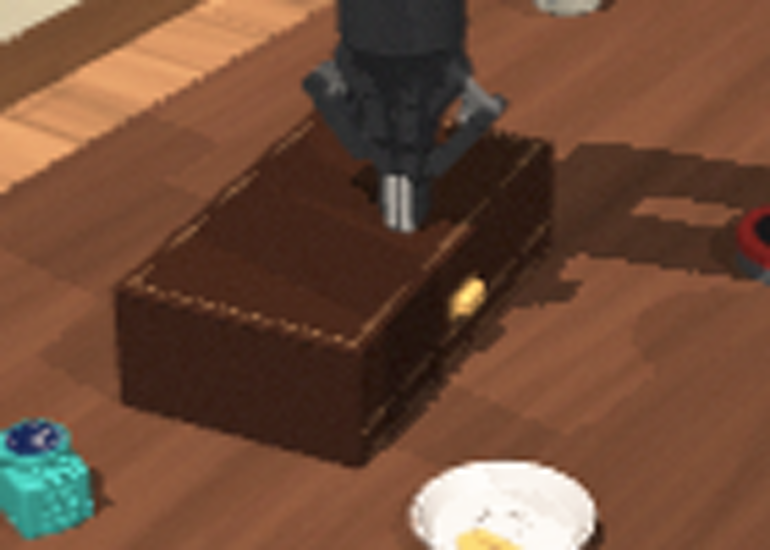

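View pics/w52.png

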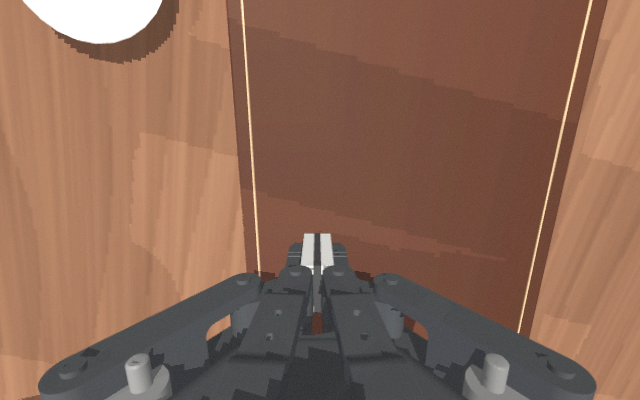

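```bash
python3 -m handwheel '[{"xyz":[0,0,-3],"twist":0},{"xyz":[0,0,-3],"twist":0},{"xyz":[0,0,-2],"twist":0},{"xyz":[0,0,-2],"twist":0},{"xyz":[0,0,0],"twist":0}]'
python3 -m handwheel '[{"xyz":[0,0,-3],"twist":0},{"xyz":[0,0,-3],"twist":0},{"xyz":[0,0,0],"twist":0}]'
python3 - <<'E'
from h import *
im,_=cap('side','s53');crop(im,260,170,400,270,5.5,'s53c');cap('wrist','w53')
E
```

```text
time_s: 46.28
ee_pos: [0.5087, 0.0679, 0.2591]
eef_rot: [2.028, 2.399, 0.0]
force: [-0.0, -0.1, -0.7]
finger_gap: 0.005
time_s: 46.53
ee_pos: [0.5089, 0.0679, 0.2656]
eef_rot: [2.028, 2.399, 0.001]
force: [0.2, -0.4, -0.3]
finger_gap: -0.001
```

View pics/s53c.png

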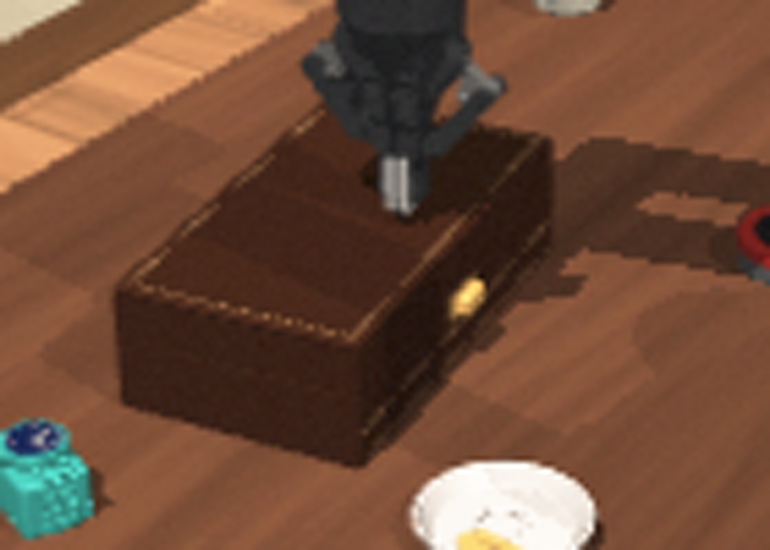

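```bash
python3 -m handwheel '[{"xyz":[0,0,-20],"twist":0},{"xyz":[0,0,-35],"twist":0},{"xyz":[0,0,-40],"twist":0},{"xyz":[0,-40,-40],"twist":0},{"xyz":[0,-40,-20],"twist":0}]'
python3 -m handwheel '[{"xyz":[0,0,0],"twist":0},{"xyz":[0,0,0],"twist":0}]'
python3 - <<'E'
from h import *
im,_=cap('side','s54');cap('wrist','w54');cap('top','t54')
im0=cv2.imread('pics/side0.png')
a=cv2.resize(im0[180:260,270:370],None,fx=4,fy=4,interpolation=cv2.INTER_CUBIC);b=cv2.resize(im[180:260,270:370],None,fx=4,fy=4,interpolation=cv2.INTER_CUBIC)
cv2.imwrite('pics/cmp.png',np.hstack([a,b]))
E
```

```text
time_s: 47.05
ee_pos: [0.4444, 0.0566, 0.4126]
eef_rot: [2.024, 2.395, 0.007]
force: [0.6, -1.1, 1.3]
finger_gap: -0.004
time_s: 47.22
ee_pos: [0.4419, 0.0568, 0.41]
eef_rot: [2.026, 2.396, 0.004]
force: [0.2, -1.0, 0.0]
finger_gap: -0.005
```

View pics/cmp.png

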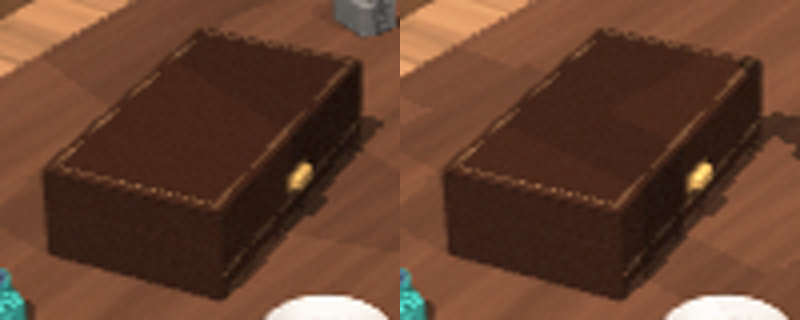

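View pics/w54.png

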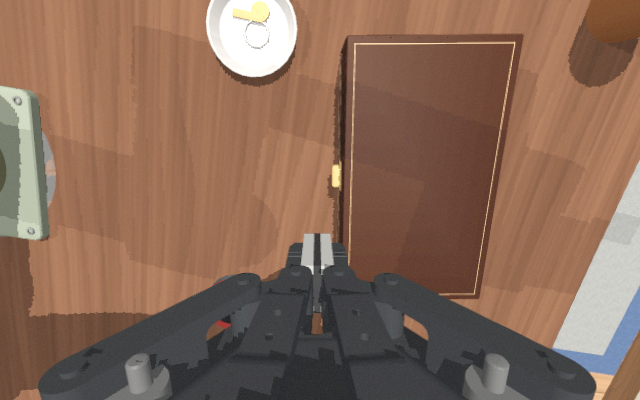

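View pics/t54.png

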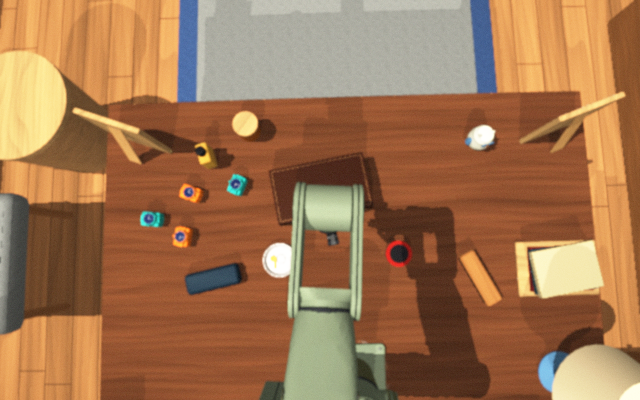

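The lid lines up with the opening picture to within a pixel and stays down with nothing touching it. The other objects are where they started, so I'm handing in.

```bash
python3 - <<'E'
from h import *
a=cv2.imread('pics/s53.png');im,_=cap('side','s55');b=cv2.imread('pics/s54.png')
print('box-front region change s54->s55',cv2.absdiff(b[200:260,270:370],im[200:260,270:370]).mean())
print(arm.hand_in())
E
```

```text
box-front region change s54->s55 1.4229444444444443
the job is handed in; nothing more can be done
None
```

I finished the job and handed it in at about 47 s on the robot's clock; the hand-in gives no verdict.

- **Opening:** I pressed the catch in with closed fingers and the lid sprang up. It was fully upright once I backed the gripper away.
- **Watches:** All three were present, and each stands dial up in its own well. The order along the row is steel/blue, gold/white, dark-grey/green, next to the recess. I lowered each until it touched the floor (about 4–9 N) before letting go. I didn't touch the orange and turquoise look-alikes.
- **Cufflink plate:** I laid it flat on the deck about 2 mm in front of the recess, then slid it back by its bar. It turned about 1.5° on the way, then dropped in. The last close-up showed it inside all four recess edges.
- **Closing:** I swung the lid over from behind and pressed its front edge down to about 32 N.

**Last checks:**
- **Lid:** In the side view, the shut lid matches the picture from the start to within a pixel. It stayed shut through the last few pictures, over about a second, with nothing touching it. I felt no clear snap in the force reading, so that match is my evidence that it latched.
- **Other things on the dresser:** They look unmoved in the last top view.
- **Position readings:** The arm drifted a few millimetres as it settled after each move, and the camera and arm positions disagreed by 1–3 mm. I corrected for both with close-up pictures before each placement.

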